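# Fetch the printed housing from behind the hardware jars and weigh it

## Robot

A 6-joint arm with a two-finger parallel gripper is mounted at the origin on the work surface. World frame = base frame: x ahead of the robot, y to its left, z up, the work surface at z = 0. Lengths are in mm, angles in rad, forces in N, time in s.
With the tool pointing down it reaches from about 375 to 750 mm from the base axis. Payload 9 kg.
Tool frame: the origin (TCP) lies midway between the tips of the shut fingers; the grasp point (between the pads) lies 19 mm behind it; z points along the fingers, y is the direction in which the jaws open and shut (so a half turn about z gives the same grasp; the last joint's range is limited). The gripper opens to 85 mm and grips with 20 to 120 N. Pads are 22 mm wide; open, the fingers measure 114 mm over their backs; the gripper's body (76 mm by 85 mm) begins 54 mm behind the grasp point. The pads swing forward as they close: fully open they stand 13 mm farther back than shut.
Start: joints at [1.05, 0.104, 0.097, 1.564, 0, 1.353], TCP at [178.923, 572.737, 191.831] pointing down, gripper open.
Joint ranges: [-2.99, 2.99], [-0.84, 1.86], [-1.1, 1.16], [-1.84, 2.11], [-1.51, 1.56], [-3.14, 3.14]. Speed limits (rad/s): [2.22, 2.22, 2.57, 3.14, 3.14, 3.14].

## Interface

Orientations are given as a rotation vector (axis times angle).
In Python, from cell import arm, cams, models gives the robot as it stands. The module is installed in compiled form; this text tells all that it offers.
- The arm moves only by the shell command python3 -m creep 'ROWS'. ROWS is JSON, a list of rows, each a list of 7 numbers: the turn, a rotation vector about the tool's x, y, z in degrees, then the shift along the tool's x, y, z in m, then the opening, from 0 (shut) to 1 (fully open). In form: [[ax, ay, az, tx, ty, tz, hand], ...]. A call has 1 to 5 rows; each row shifts and turns the commanded pose from where the row before left it, along the tool's axes as they then stand; what a row does not reach is not made up. A row lasts 1/12 s, in which the tool goes at most 41.7 mm and 7.16 degrees, less where a joint would pass 70% of its speed; a pose out of reach is approached as far as the arm can. A call with a gripper value outside its range is refused whole. The fingers move at their own pace and stop on an object; the grip force is fixed at half the most. Time passes only in rows, so rows that do not move let the fingers close. It gives the time, the measured TCP pose, the force and the opening at its end, in the units of the state.
- arm.sense(): the state, without advancing time (a new reading comes with each control period).
- cams.get_image(name): name is "side" or "top"; returns a dict with "img" (384x512x3 uint8, red, green, blue), "camera_matrix" (3x3 intrinsics, pixels), "pose" (4x4, takes a point from camera to world coordinates). Camera axes: x right, y down, z forward; pixel columns grow to the right and rows downward; lengths in mm; the calibration is good to about 2 mm. A picture is of the moment at which its call begins. There is no depth.
- arm.sign_off(): hands the job in, once; it reports no verdict.
Trained networks look in the newest picture that a camera, given by its name, has taken for a name from the list of things; names that differ only in an ending like _2 or _b are one class to them, and where a whole thing is asked for, a point or a joint stands for the part that bears it (a point fixed in the world has none). Each returns a list of dicts, best first, with "confidence" (0 to 1); they miss things now and then, are a little off and sometimes report something else, mostly with a low value. They report only what shows in the picture. A call takes as long as a camera call. They do not tell look-alikes from the thing itself.
- models.search_frame(query, camera): "position" ([x, y, z] in mm, in world coordinates, good to about 4 mm: the middle of the surface that is visible of it).
The state is a dict: "time": time; "joints": joint angles; "qvel": joint speeds; "joint_efforts": joint torques, N m; "tcp_pos": TCP position; "tcp_rot": TCP orientation; "ft_force": force on the tool from outside, world axes, zero at the start; "wrist_torque": the same for the moment, N m; "opening": finger opening in mm.
Only numpy, scipy, OpenCV 4.12 (cv2) and the standard library are available. Lean on these libraries where they do the work, as an engineer would, in place of code of your own. Each camera call takes 0.05 s, during which the arm holds its last target.

## Task

The orange printed housing on the kitting board has to be weighed, but three hardware jars stand round it: park all three jars upright in the grey tray first, without shifting the housing. Then lift the housing out and lay it flat on the middle of the scale's pan. Leave it there, and only then put every jar back upright on the board, centred on the disc of its own lid colour; do not knock any jar over.

Things in the scene. Friction and masses are not known exactly. Their poses are not given: they have to be found in the camera images.
- jar_red: Round clear jar of grey steel hardware with a ribbed red lid, 110 to 225 g; in mm: 105 high, body 53 diameter, lid 56 diameter over the top 22 (from 83 to 105 up). Stands upright; at the start it stands on the board, on the disc of its own colour. Origin: centre of its underside, z up. Loose.
- jar_blue: Round clear jar of brass hardware with a ribbed blue lid, 110 to 225 g; in mm: 105 high, body 53 diameter, lid 56 diameter over the top 22 (from 83 to 105 up). Stands upright; at the start it stands on the board, on the disc of its own colour. Origin: centre of its underside, z up. Loose.
- jar_yellow: Round clear jar of dark steel hardware with a ribbed yellow lid, 110 to 225 g; in mm: 105 high, body 53 diameter, lid 56 diameter over the top 22 (from 83 to 105 up). Stands upright; at the start it stands on the board, on the disc of its own colour. Origin: centre of its underside, z up. Loose.
- disc_red: Flat red disc, 68 mm diameter, 2 mm thick, fixed on the board: the place of the jar with the red lid (a rim of the disc shows round the jar). Origin: centre of its underside (9 mm above the table), so its top is 2 mm above the origin; z up.
- disc_blue: Flat blue disc, 68 mm diameter, 2 mm thick, fixed on the board: the place of the jar with the blue lid (a rim of the disc shows round the jar). Origin: centre of its underside (9 mm above the table), so its top is 2 mm above the origin; z up.
- disc_yellow: Flat yellow disc, 68 mm diameter, 2 mm thick, fixed on the board: the place of the jar with the yellow lid (a rim of the disc shows round the jar). Origin: centre of its underside (9 mm above the table), so its top is 2 mm above the origin; z up.
- board: Fixed plywood board, in mm: 9 thick. Origin: at table height under the housing's place; x to its back, y to its left; reaches x -120 to 70, y -125 to 125. Disc centres: (-64, 0), (0, 66), (0, -66), colours vary, so jars stand in front and at both sides of the housing. Stop wall behind it: x 40 to 52, y -45 to 45, top 39 above the table. A bracket and a pulley, 23 high, lie in the front corners.
- housing: Orange 3D-printed bearing housing, 60 to 130 g; in mm: block 46 (x) by 56 (y) by 34 high, 36 diameter collar on top to 40 high, dark bearing in it. Loose on the board between the jars and the stop wall, its y along the board's y within 7 degrees; only about 10 from the side jars: no room for fingers until they are gone. Then taken across its 56 width. Origin: centre of its underside, z up.
- tray: Grey open parking tray fixed on the table to the left or right of the board: 280 (x) by 120 (y) mm outside, 18 high, walls 5, floor 5 thick. Room for three jars side by side along its x. Origin: centre of its underside (table height), z up.
- scale: White digital bench scale, fixed on the other side of the board than the tray: body 170 by 140 by 22 mm high with a round steel pan, 100 mm diameter, its flat top 30 mm above the table; a dark display at its robot side. The pan does not give. Origin: at table height exactly under the middle of the pan, z up.
There are look-alikes about, which are no part of the job. Of the things that look like the housing, the largest one is meant. Leave any purple or turquoise look-alike of the jar_red alone.

How it is judged (in metres and radians):
On the way, in this order (a step that is already met when the one before it is completed fails the run):
1. all three jars stand upright on the floor of the tray, the housing still within 25 mm of where it was (x of jar_red in the frame of tray between -0.115 and 0.115 m and y of jar_red in the frame of tray between -0.035 and 0.035 m and z of jar_red in the frame of tray between 0.001 and 0.009 m and linear speed of each of jar_red, jar_blue, jar_yellow below 0.03 m/s and angle between each of jar_red, jar_blue, jar_yellow's own z axis and vertical below 0.1 rad and x of jar_blue in the frame of tray between -0.115 and 0.115 m and y of jar_blue in the frame of tray between -0.035 and 0.035 m and z of jar_blue in the frame of tray between 0.001 and 0.009 m and x of jar_yellow in the frame of tray between -0.115 and 0.115 m and y of jar_yellow in the frame of tray between -0.035 and 0.035 m and z of jar_yellow in the frame of tray between 0.001 and 0.009 m and distance of housing from where it was at the start of the episode below 0.025 m), for 0.2 s.
2. the housing lies released on the middle of the scale's pan while all three jars still stand in the tray (horizontal distance between housing and scale below 0.015 m and z of housing in the frame of scale between 0.026 and 0.034 m and linear speed of each of housing, jar_red, jar_blue, jar_yellow below 0.03 m/s and angle between each of housing, jar_red, jar_blue, jar_yellow's own z axis and vertical below 0.1 rad and x of jar_red in the frame of tray between -0.115 and 0.115 m and y of jar_red in the frame of tray between -0.035 and 0.035 m and z of jar_red in the frame of tray between 0.001 and 0.009 m and x of jar_blue in the frame of tray between -0.115 and 0.115 m and y of jar_blue in the frame of tray between -0.035 and 0.035 m and z of jar_blue in the frame of tray between 0.001 and 0.009 m and x of jar_yellow in the frame of tray between -0.115 and 0.115 m and y of jar_yellow in the frame of tray between -0.035 and 0.035 m and z of jar_yellow in the frame of tray between 0.001 and 0.009 m and contact force between the fingers and housing below 0.1 N and contact force between the fingers and jar_red below 0.1 N and contact force between the fingers and jar_blue below 0.1 N and contact force between the fingers and jar_yellow below 0.1 N), for 0.2 s.
At the end, for the whole second after the job is handed in: The housing lies flat on the scale's pan within 15 mm of its middle; every jar stands upright on the board within 12 mm of the centre of the disc of its own colour; all released and at rest (horizontal distance between housing and scale below 0.015 m and z of housing in the frame of scale between 0.026 and 0.034 m and linear speed of each of housing, jar_red, jar_blue, jar_yellow below 0.03 m/s and angle between each of housing, jar_red, jar_blue, jar_yellow's own z axis and vertical below 0.1 rad and horizontal distance between jar_red and disc_red below 0.012 m and z of jar_red in the frame of disc_red between -0.002 and 0.006 m and horizontal distance between jar_blue and disc_blue below 0.012 m and z of jar_blue in the frame of disc_blue between -0.002 and 0.006 m and horizontal distance between jar_yellow and disc_yellow below 0.012 m and z of jar_yellow in the frame of disc_yellow between -0.002 and 0.006 m and contact force between the fingers and housing below 0.1 N and contact force between the fingers and jar_red below 0.1 N and contact force between the fingers and jar_blue below 0.1 N and contact force between the fingers and jar_yellow below 0.1 N); the robot touches nothing.
It fails at once if the red jar is knocked over (tilted more than 45 degrees) (angle between jar_red's own z axis and vertical above 0.785 rad).
It fails at once if the blue jar is knocked over (tilted more than 45 degrees) (angle between jar_blue's own z axis and vertical above 0.785 rad).
It fails at once if the yellow jar is knocked over (tilted more than 45 degrees) (angle between jar_yellow's own z axis and vertical above 0.785 rad).
It also fails if it takes over 147 s, if anything falls off the work surface, if the arm or the gripper's body presses on something with over 40 N, if the wrist force passes 120 N, or if a joint passes its speed limit or range.

## Working session

There is one attempt and no reset: what is moved stays moved. The work goes in short steps, Python scripts to look and compute and a shell command to move; the robot and the scene stay as the last step left them, time stands still between calls to the robot, and variables do not carry over. Pictures are saved under pics/ and viewed, and the job is handed in when it is done.

```bash
mkdir -p pics; ls; cat > h.py <<'E'
import numpy as np, cv2
from cell import arm,cams,models
def snap(n,fn=None):
    d=cams.get_image(n)
    if fn: cv2.imwrite('pics/'+fn,d['img'][:,:,::-1])
    return d
def pix(d,u,v,z):
    K=np.array(d['camera_matrix']);P=np.array(d['pose'])
    r=P[:3,:3]@np.linalg.solve(K,[u,v,1.]);o=P[:3,3]
    return o+r*(z-o[2])/r[2]
def proj(d,p):
    K=np.array(d['camera_matrix']);P=np.array(d['pose'])
    c=P[:3,:3].T@(np.array(p,float)-P[:3,3]);q=K@c
    return q[:2]/q[2]
E
python3 - <<'E'
from h import *
print({k:np.round(v,3) for k,v in arm.sense().items()})
for n in('top','side'):
    d=snap(n,n+'0.png');print(n,np.round(d['pose'],2).tolist(),d['camera_matrix'])
    for q in('jar_red','jar_blue','jar_yellow','disc_red','disc_blue','disc_yellow','board','housing','tray','scale'):
        print(q,[(np.round(x['position']).tolist(),round(x['confidence'],2),np.round(proj(d,x['position'])).tolist()) for x in models.search_frame(q,n)])
E
```

```text
pics
{'time': np.float64(0.0), 'joints': array([ 1.05 ,  0.105,  0.096,  1.564, -0.   ,  1.353]), 'qvel': array([ 0.001,  0.   ,  0.001, -0.   ,  0.   ,  0.   ]), 'joint_efforts': array([ 1.0000e-03, -5.5695e+01,  5.0364e+01,  1.7000e-02, -0.0000e+00,
        0.0000e+00]), 'tcp_pos': array([178.707, 572.349, 191.018]), 'tcp_rot': array([-4.740e-01, -3.105e+00,  2.000e-03]), 'ft_force': array([-0.24 , -0.925,  0.114]), 'wrist_torque': array([-0.03 , -0.013,  0.049]), 'opening': np.float64(85.253)}
top [[-0.0, -0.98, 0.2, 276.65], [-1.0, -0.0, -0.01, 8.78], [0.01, -0.2, -0.98, 1330.85], [0.0, 0.0, 0.0, 1.0]] [[485.20880083   0.         260.36104898]
 [  0.         485.20880083 193.65862261]
 [  0.           0.           1.        ]]
jar_red [([347.0, -109.0, 106.0], 0.9, [301.0, 263.0]), ([538.0, -67.0, 114.0], 0.75, [284.0, 187.0]), ([283.0, -188.0, 103.0], 0.74, [333.0, 289.0])]
jar_blue []
jar_yellow [([567.0, 67.0, 121.0], 0.83, [231.0, 176.0])]
disc_red [([528.0, -68.0, 8.0], 0.42, [282.0, 199.0])]
disc_blue []
disc_yellow []
board [([519.0, -6.0, 9.0], 0.93, [259.0, 202.0])]
hous
[... 620 characters left out ...]
0.57, [182.0, 232.0])]
jar_blue [([498.0, -10.0, 98.0], 0.61, [242.0, 176.0])]
jar_yellow [([572.0, 48.0, 98.0], 0.69, [270.0, 152.0])]
disc_red [([538.0, -88.0, 11.0], 0.57, [267.0, 224.0])]
disc_blue [([494.0, -2.0, 11.0], 0.46, [241.0, 197.0])]
disc_yellow [([548.0, 59.0, 13.0], 0.45, [259.0, 173.0])]
board [([538.0, -46.0, 10.0], 0.9, [263.0, 209.0])]
housing [([765.0, -84.0, 28.0], 0.83, [365.0, 202.0]), ([735.0, -170.0, 25.0], 0.68, [364.0, 236.0])]
tray [([499.0, -295.0, 5.0], 0.93, [269.0, 314.0]), ([546.0, 60.0, 12.0], 0.17, [258.0, 174.0])]
scale [([460.0, 288.0, 24.0], 0.92, [210.0, 112.0]), ([570.0, 43.0, 96.0], 0.57, [270.0, 154.0]), ([500.0, -294.0, 6.0], 0.41, [270.0, 313.0])]
```

```bash
python3 - <<'E'
import cv2
for n in('top','side'):
    im=cv2.imread(f'pics/{n}0.png'); cv2.imwrite(f'pics/{n}0_b.png',cv2.resize(im,(800,600),interpolation=cv2.INTER_CUBIC))
im=cv2.imread('pics/top0.png')[130:290,190:390]
cv2.imwrite('pics/top0_c.png',cv2.resize(im,(750,600),interpolation=cv2.INTER_CUBIC))
E
```

```text
(no output)
```

View pics/top0_b.png

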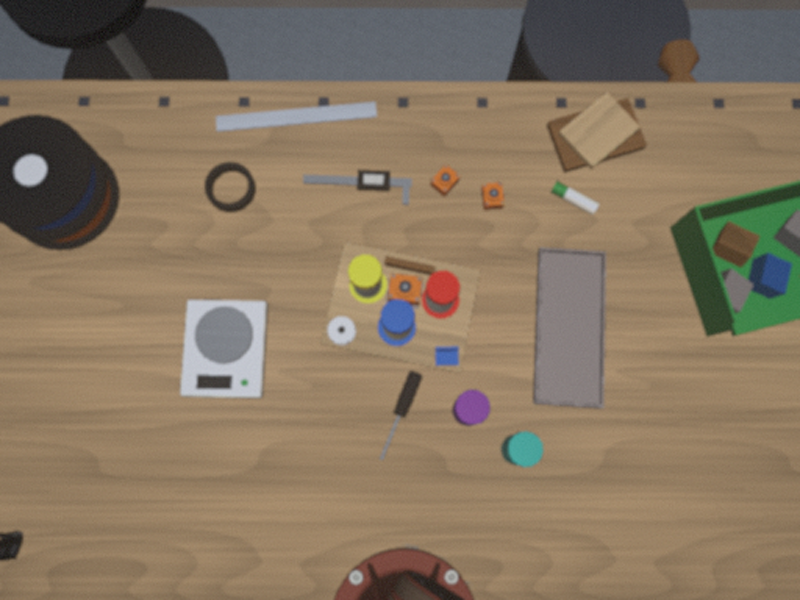

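View pics/side0_b.png

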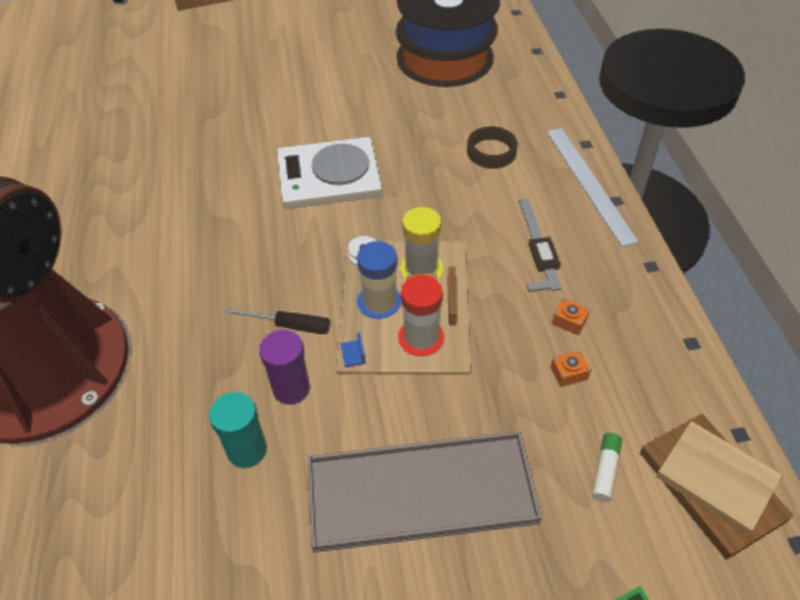

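View pics/top0_c.png

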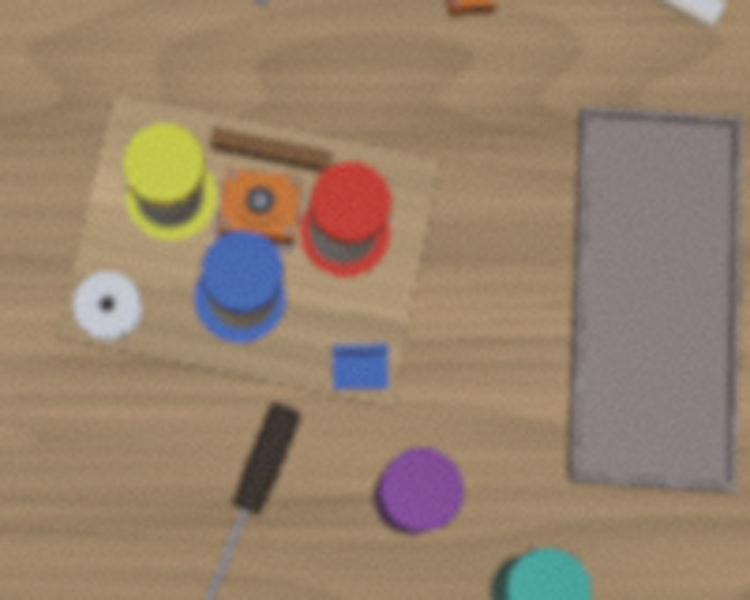

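The housing candidates in the top view are the orange block on the board at (259,185) and two smaller ones at (286,116) and (315,124). I choose the one on the board because it is the largest and sits between the jars. The jars are yellow (235,176), blue (254,206) and red (283,188). Purple (302,261) and turquoise (335,288) are the look-alikes to leave alone. The tray is on the right at (364,209) and the scale on the left at (143,214). Next I refine these positions.

```bash
cat > fit.py <<'E'
from h import *
from scipy.optimize import minimize
def hsv(d): return cv2.cvtColor(cv2.GaussianBlur(d['img'],(3,3),0),cv2.COLOR_RGB2HSV)
R={'red':[(0,6),(174,180)],'blue':[(105,125)],'yellow':[(26,35)],'orange':[(7,14)]}
def cmask(d,c,S=140):
    H=hsv(d);m=np.zeros(H.shape[:2],np.uint8)
    for a,b in R[c]: m|=cv2.inRange(H,(a,S,60),(b,255,255))
    return m
def ring(c,r,z,n=40):
    t=np.linspace(0,2*np.pi,n,endpoint=False)
    return np.c_[c[0]+r*np.cos(t),c[1]+r*np.sin(t),np.full(n,z)]
def hullmask(d,pts,s=4):
    p=np.array([proj(d,q) for q in pts])
    m=np.zeros((384*s,512*s),np.uint8)
    cv2.fillConvexPoly(m,cv2.convexHull(np.round((p+.5)*s).astype(np.int32)),255)
    return cv2.resize(m,(512,384),interpolation=cv2.INTER_AREA)/255.
def lidpts(c,zb): return np.r_[ring(c,28,zb+105),ring(c,28,zb+83)]
def fit_lid(ds,col,x0,zb):
    # mask of lid: colour, near predicted lid, excluding disc -> use lid region only
    def cost(c):
        e=0
        for d in ds:
            m=(cmask(d,col)>0).astype(float); L=hullmask(d,lidpts(c,zb))
            # outer ring around lid top half should be non-colour (disc lies below in image)
            Lb=hullmask(d,np.r_[ring(c,34,zb+2-2),lidpts(c,zb)]) if False else L
            win=np.clip(hullmask(d,np.r_[ring(c,40,zb+105),ring(c,40,zb+83)]),0,1)
            disc=hullmask(d,ring(c,38,zb)) if zb>8 else 0*L
            body=hullmask(d,np.r_[ring(c,27,zb+83),ring(c,27,zb)])
            w=win*(1-np.maximum(disc,body)*(1-L>0.0)*(L<1))
            e+=np.sum(w*np.abs(m-L))+np.sum((1-m)*L)*.0
        return e
    best=None
    for dx in(0,8,-8):
        for dy in(0,8,-8):
            r=minimize(cost,np.array(x0,float)+[dx,dy],method='Nelder-Mead',options=dict(xatol=.1,fatol=.1,initial_simplex=np.array(x0)+[dx,dy]+np.array([[0,0],[5,0],[0,5]])))
            if best is None or r.fun<best.fun: best=r
    return best.x,best.fun
E
python3 - <<'E'
from fit import *
T=snap('top');S=snap('side')
for c,x0 in(('red',(538,-72)),('blue',(496,-5)),('yellow',(567,62))):
    for n,ds in(('top',[T]),('side',[S])):
        x,f=fit_lid(ds,c,x0,11);print(c,n,np.round(x,1),round(f,1))
# pan, tray, board networks; orange
m=cmask(T,'orange');n,l,st,ce=cv2.connectedComponentsWithStats(m)
print([(st[i].tolist(),ce[i].round(1).tolist()) for i in range(1,n) if st[i,4]>15])
im=T['img']
cv2.imwrite('pics/scale0.png',cv2.resize(im[180:265,105:180,::-1],None,fx=7,fy=7,interpolation=cv2.INTER_CUBIC))
cv2.imwrite('pics/tray0.png',cv2.resize(im[150:270,330:400,::-1],None,fx=5,fy=5,interpolation=cv2.INTER_CUBIC))
cv2.imwrite('pics/board0.png',cv2.resize(im[145:245,200:315,::-1],None,fx=6,fy=6,interpolation=cv2.INTER_CUBIC))
E
```

```text
red top [550.1 -64.6] 22.9
red side [548.5 -60.3] 54.8
blue top [498.2  12. ] 95.8
blue side [501.7  28.6] 215.6
yellow top [576.7  63.3] 50.1
yellow side [577.8  80. ] 141.2
[([277, 107, 16, 17, 153], [284.4, 114.7]), ([309, 117, 13, 16, 152], [315.1, 124.8]), ([41, 125, 29, 29, 113], [58.7, 141.2]), ([249, 176, 20, 18, 221], [259.1, 183.7])]
```

View pics/scale0.png

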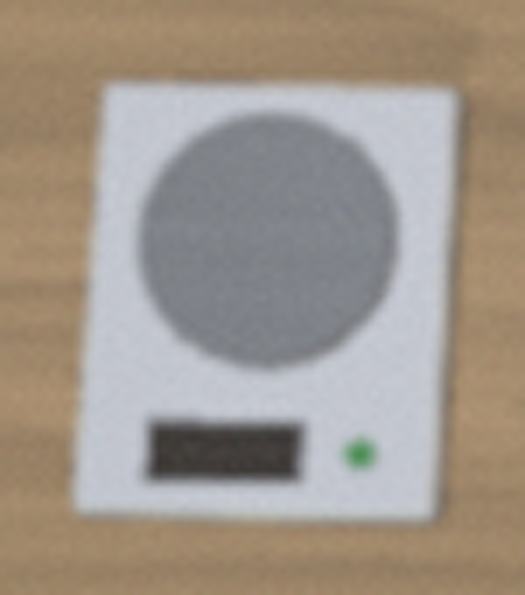

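View pics/tray0.png

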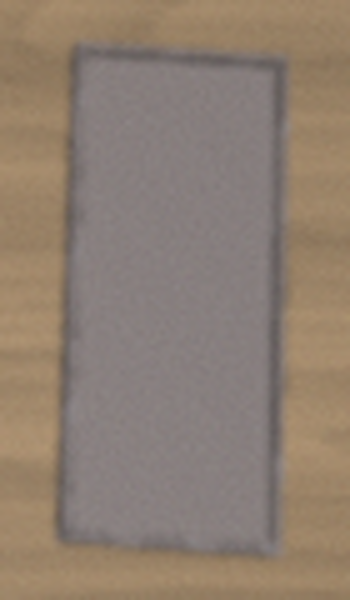

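View pics/board0.png

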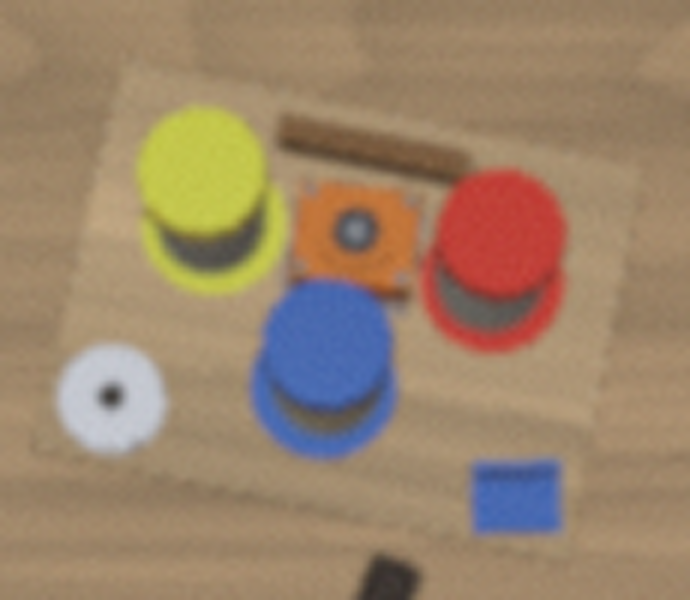

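```bash
python3 - <<'E'
from h import *
from scipy.optimize import least_squares
T=snap('top')
f=lambda x,y,s,ox,oy:((x+.5)/s-.5+ox,(y+.5)/s-.5+oy)
B=lambda x,y:f(x,y,6,200,145)
for n,(x,y) in dict(yel=(202,170),red=(501,233),blu=(328,343)).items(): print(n,'lid',pix(T,*B(x,y),116).round(1))
print('housing',pix(T,*B(356,230),48).round(1))
print('pan',pix(T,*f(269,240,7,105,180),30).round(1))
tp=np.array([pix(T,*f(*q,5,330,150),18)[:2] for q in((78,45),(286,58),(280,553),(58,541))]);print('tray',tp.round(1).tolist(),tp.mean(0).round(1),np.linalg.norm(np.diff(tp,axis=0),axis=1).round(1))
bp=np.array([pix(T,*B(*q),9)[:2] for q in((125,68),(638,170),(575,545),(38,445))])
print('board',bp.round(1).tolist(),np.linalg.norm(np.diff(bp,axis=0),axis=1).round(1))
m=np.array([(70,125),(70,-125),(-120,-125),(-120,125)],float)
def res(p):
    c,s=np.cos(p[2]),np.sin(p[2]);return (m@np.array([[c,s],[-s,c]])+p[:2]-bp).ravel()
r=least_squares(res,[560,0,-.2]);p=r.x;print('board pose',p[:2].round(1),np.degrees(p[2]).round(2),r.fun.round(1))
c,s=np.cos(p[2]),np.sin(p[2])
for q in((-64,0),(0,66),(0,-66)): print('disc',q,(np.array(q)@np.array([[c,s],[-s,c]])+p[:2]).round(1))
# housing outline corners
for q in((303,183),(420,187)): print(pix(T,*B(*q),43).round(1))
E
```

```text
yel lid [576.4  62.7 116. ]
red lid [548.7 -65.4 116. ]
blu lid [500.9   8.6 116. ]
housing [565.3  -4.   48. ]
pan [483.5 309.4  30. ]
tray [[642.1, -246.7], [634.7, -363.5], [358.8, -345.3], [365.4, -225.7]] [ 500.2 -295.3] [117.  276.5 119.9]
board [[652.1, 104.0], [602.9, -136.4], [427.0, -104.0], [473.2, 141.4]] [245.4 178.9 249.6]
board pose [563.3  -3.6] -11.11 [ 4.   1.6  5.  -3.3 -5.5  0.9 -3.5  0.9]
disc (-64, 0) [500.5   8.8]
disc (0, 66) [576.   61.2]
disc (0, -66) [550.6 -68.3]
[588.3  20.   43. ]
[586.5 -33.2  43. ]
```

The board fit, the disc fit and the lid positions agree to about 3 mm, and reach and heights are plausible. The plan is to keep the jaws along world y, grip by the lids, and travel at TCP z of about 195.

```bash
python3 -m creep '[[0,0,-5.8,0,0,0,1],[0,0,-5.8,0,0,0,1],[0,0,-5.8,0,0,0,1],[0,0,0,-0.0206,-0.0354,0,1],[0,0,0,-0.0206,-0.0354,0,1]]'
python3 -m creep '[[0,0,0,-0.0206,-0.0354,0,1],[0,0,0,-0.0206,-0.0354,0,1],[0,0,0,-0.0206,-0.0354,0,1],[0,0,0,-0.0206,-0.0354,0,1],[0,0,0,-0.0206,-0.0354,0,1]]'
```

```text
time: 1.67
tcp_pos: [219.6, 501.7, 190.8]
tcp_rot: [0.007, -3.141, 0.002]
ft_force: [0.8, -0.0, 1.0]
opening: 85.4
time: 2.08
tcp_pos: [323.9, 323.4, 192.0]
tcp_rot: [-0.002, 3.141, 0.001]
ft_force: [0.2, 0.4, 0.9]
opening: 85.4
```

```bash
python3 -m creep '[[0,0,0,-0.0206,-0.0354,0,1],[0,0,0,-0.0206,-0.0354,0,1],[0,0,0,-0.0206,-0.0354,0,1],[0,0,0,-0.0206,-0.0354,0,1],[0,0,0,-0.0206,-0.0354,0,1]]'
python3 -m creep '[[0,0,0,-0.0206,-0.0354,0,1],[0,0,0,-0.0206,-0.0354,0,1],[0,0,0,-0.0206,-0.0354,0,1],[0,0,0,-0.0206,-0.0354,0,1],[0,0,0,-0.0206,-0.0354,0,1]]'
python3 -m creep '[[0,0,0,-0.0176,-0.0304,0,1],[0,0,0,0,0,0,1],[0,0,0,0,0,0,1]]'
```

```text
time: 2.5
tcp_pos: [427.2, 146.2, 192.1]
tcp_rot: [-0.001, 3.141, 0.0]
ft_force: [1.2, 0.8, -0.6]
opening: 85.5
time: 2.92
tcp_pos: [530.4, -30.9, 191.9]
tcp_rot: [-0.001, 3.141, -0.0]
ft_force: [1.3, 1.0, 0.4]
opening: 85.5
time: 3.17
tcp_pos: [547.4, -60.7, 191.1]
tcp_rot: [-0.003, -3.14, -0.001]
ft_force: [-0.9, 0.3, 0.7]
opening: 85.2
```

```bash
python3 -m creep '[[0,0,0,-0.0015,-0.0047,0.02,1],[0,0,0,0,0,0.03,1],[0,0,0,0,0,0.03,1],[0,0,0,0,0,0.03,1],[0,0,0,0,0,0,1]]'
python3 - <<'E'
from h import *
d=snap('side','s1.png');im=cv2.imread('pics/s1.png')[90:290,150:400];cv2.imwrite('pics/s1c.png',cv2.resize(im,None,fx=3,fy=3,interpolation=cv2.INTER_CUBIC))
d=snap('top','t1.png');im=cv2.imread('pics/t1.png')[140:240,200:325];cv2.imwrite('pics/t1c.png',cv2.resize(im,None,fx=5,fy=5,interpolation=cv2.INTER_CUBIC))
print(arm.sense()['tcp_pos'])
E
```

```text
time: 3.58
tcp_pos: [544.8, -61.3, 76.0]
tcp_rot: [0.003, -3.134, -0.005]
ft_force: [-0.4, 0.7, -1.6]
opening: 85.4
[547.90156726 -62.65228984  82.03314298]
```

View pics/s1c.png

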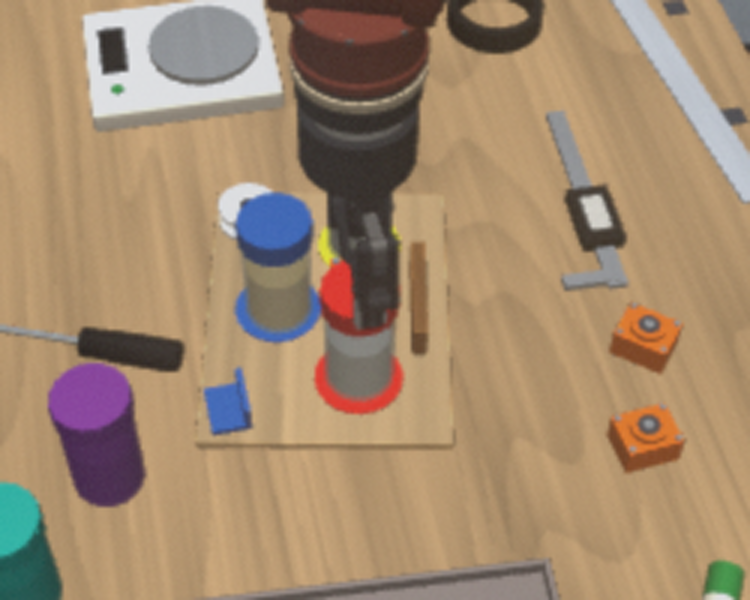

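The side view shows the fingers straddling the red lid at about (272,190) in full-image pixels. Closing.

```bash
python3 -m creep '[[0,0,0,-0.001,-0.0025,0,1],[0,0,0,0,0,0,1],[0,0,0,0,0,0,0.5],[0,0,0,0,0,0,0],[0,0,0,0,0,0,0]]'
python3 -m creep '[[0,0,0,0,0,0,0],[0,0,0,0,0,0,0],[0,0,0,0,0,0,0],[0,0,0,0,0,0,0]]'
```

```text
time: 4.1
tcp_pos: [550.3, -66.5, 82.6]
tcp_rot: [-0.001, 3.14, -0.0]
ft_force: [0.6, -0.2, -0.0]
opening: 51.6
time: 4.43
tcp_pos: [549.7, -66.3, 81.8]
tcp_rot: [0.001, -3.142, -0.0]
ft_force: [0.2, -0.3, -0.8]
opening: 0.5
```

```bash
python3 - <<'E'
from h import *
d=snap('side','s2.png');im=cv2.imread('pics/s2.png')[90:290,150:400];cv2.imwrite('pics/s2c.png',cv2.resize(im,None,fx=3,fy=3,interpolation=cv2.INTER_CUBIC))
d=snap('top','t2.png');im=cv2.imread('pics/t2.png')[120:240,190:325];cv2.imwrite('pics/t2c.png',cv2.resize(im,None,fx=5,fy=5,interpolation=cv2.INTER_CUBIC))
s=arm.sense();print(s['tcp_pos'],s['opening'],s['joints'])
E
```

```text
[549.76173723 -66.3254977   81.75108552] 0.21712098740530458 [-3.56341281e-01 -2.82017932e-02 -2.37764292e-01  1.36130108e+00
  7.06693178e-05 -3.57178483e-01]
```

View pics/s2c.png

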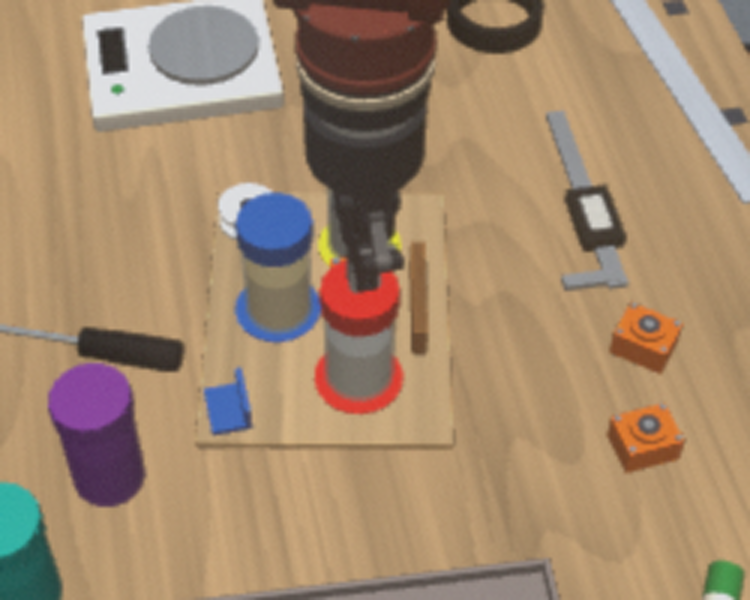

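View pics/t2c.png

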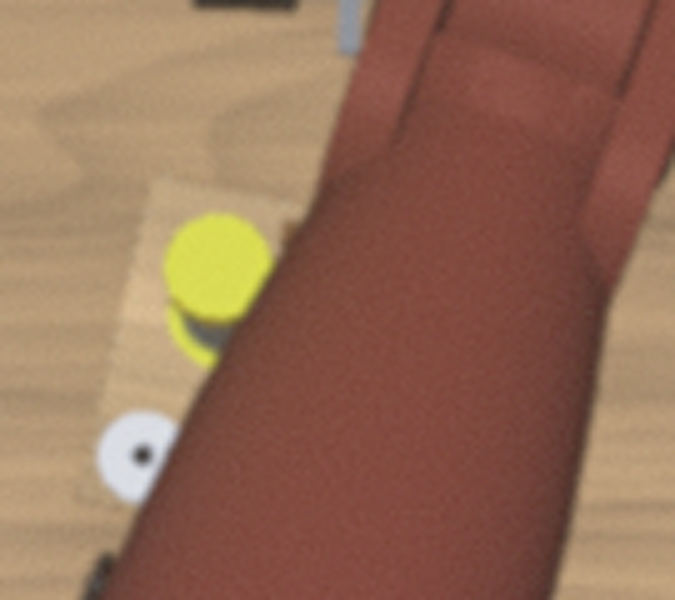

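```bash
python3 - <<'E'
from h import *
S=snap('side');T=snap('top')
p=arm.sense()['tcp_pos'];print('tcp in side',proj(S,p)*1,'crop',(proj(S,p)-[150,90])*3)
g=lambda x,y:(150+x/3,90+y/3)
print('red disc side',pix(S,*g(358,373),11),'lid top',pix(S,*g(360,288),116))
print('blue lid',pix(S,*g(274,225),116),'disc',pix(S,*g(278,300),11))
print('board corners', [pix(S,*g(*q),9).round(1).tolist() for q in((197,445),(452,445),(443,195))])
print('pan',pix(S,*g(204,43),30))
print(proj(S,(549,-65.5,11)),proj(S,(549,-65.5,116)))
print('top',T['pose'],'side',S['pose'],S['camera_matrix'])
E
```

```text
tcp in side [270.42139784 196.30241127] crop [361.26419353 318.90723382]
red disc side [548.2643029  -63.15481571  11.        ] lid top [548.86043217 -65.19179283 116.        ]
blue lid [499.72315364   5.02428705 116.        ] disc [500.83963843  18.72224003  11.        ]
board corners [[419.6, -101.5, 9.0], [602.6, -138.7, 9.0], [655.9, 103.2, 9.0]]
pan [484.00161678 309.25222324  30.        ]
[269.86173163 215.10508843] [270.09516795 186.10137687]
top [[-2.44557571e-03 -9.80228533e-01  1.97853590e-01  2.76653295e+02]
 [-9.99919008e-01 -7.41424377e-05 -1.27268561e-02  8.78292840e+00]
 [ 1.24898968e-02 -1.97868690e-01 -9.80148960e-01  1.33084598e+03]
 [ 0.00000000e+00  0.00000000e+00  0.00000000e+00  1.00000000e+00]] side [[ 9.82005698e-01 -1.57131130e-01  1.04759811e-01  4.14863220e+02]
 [-1.88065365e-01 -7.63108607e-01  6.18301442e-01 -6.84508203e+02]
 [-1.72112908e-02 -6.26877230e-01 -7.78927923e-01  9.01638559e+02]
 [ 0.00000000e+00  0.00000000e+00  0.00000000e+00  1.00000000e+00]] [[479.9675133    0.         256.37717469]
 [  0.         479.9675133  186.55274145]
 [  0.           0.           1.        ]]
```

```bash
python3 - <<'E'
from h import *
d=snap('side');im=d['img'][130:240,210:330,::-1].copy()
cv2.imwrite('pics/s3.png',cv2.resize(im,None,fx=6,fy=5.4,interpolation=cv2.INTER_CUBIC))
for p in [(549.8,-66.3,82),(549.8,-66.3,101),(549.8,-66.3,155),(549.8,-104,82+13)]: print(p,(proj(d,p)-[210,130])*[6,5.4])
s=arm.sense();print(s)
E
```

```text
(549.8, -66.3, 82) [362.73070406 357.60624132]
(549.8, -66.3, 101) [363.03300559 328.09931138]
(549.8, -66.3, 155) [363.94213382 239.3614789 ]
(549.8, -104, 95) [385.29751886 412.71923574]
{'time': 4.6833, 'joints': array([-3.56338444e-01, -2.81967425e-02, -2.37733371e-01,  1.36128499e+00,
        1.04205292e-04, -3.57229654e-01]), 'qvel': array([-0.00064734, -0.00021277,  0.00054   , -0.00090297, -0.00028845,
       -0.00149924]), 'joint_efforts': array([-2.39330860e-03, -4.86753023e+01,  5.01071048e+01,  2.31718106e-03,
       -1.44351666e-04,  3.40960378e-05]), 'tcp_pos': array([549.78815995, -66.32143645,  81.765308  ]), 'tcp_rot': array([-1.39990130e-03,  3.14157964e+00,  1.67251431e-04]), 'ft_force': array([ 0.58645133, -0.13372512,  0.12736898]), 'wrist_torque': array([-0.04669792,  0.01284036, -0.0012157 ]), 'opening': -0.08345491628555758}
```

View pics/s3.png

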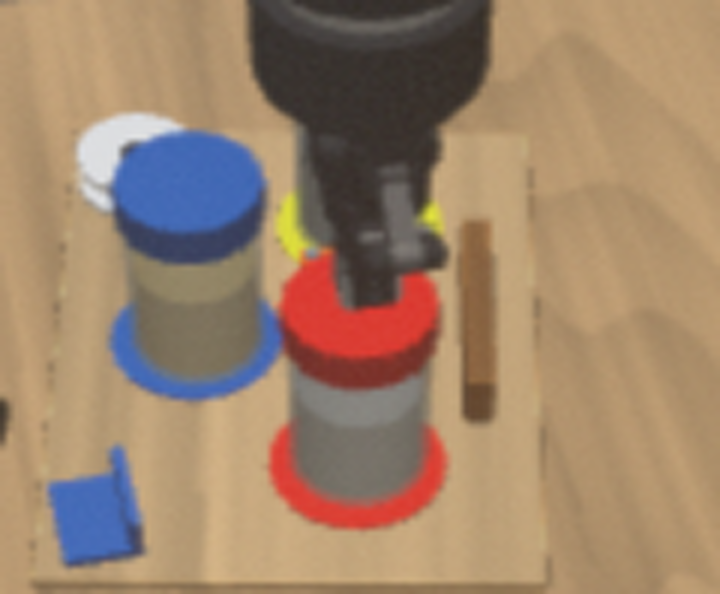

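Reported opening is 0, and the tips are drawn into the lid at (271,187) with no contact force and the jar unmoved. So the lid does not seem to resist the fingers. I'll reopen carefully and grip lower, on the body.

```bash
python3 -m creep '[[0,0,0,0,0,0,0.1],[0,0,0,0,0,0,0.2],[0,0,0,0,0,0,0.4]]'
python3 -m creep '[[0,0,0,0,0,0,0.7],[0,0,0,0,0,0,1],[0,0,0,0,0,0,1],[0,0,0,0,0,0,1],[0,0,0,0,0,0,1]]'
python3 - <<'E'
from h import *
d=snap('side');im=d['img'][130:240,210:330,::-1].copy()
cv2.imwrite('pics/s4.png',cv2.resize(im,None,fx=6,fy=5.4,interpolation=cv2.INTER_CUBIC))
print(arm.sense()['opening'],arm.sense()['ft_force'])
E
```

```text
time: 4.93
tcp_pos: [549.8, -66.3, 81.8]
tcp_rot: [-0.001, 3.142, 0.0]
ft_force: [-0.0, 0.6, 0.3]
opening: 28.1
time: 5.35
tcp_pos: [549.8, -66.3, 81.8]
tcp_rot: [-0.001, 3.142, 0.0]
ft_force: [0.5, 1.4, 0.4]
opening: 85.1
85.03381680447026 [ 0.71011986 -0.66683534  1.659428  ]
```

View pics/s4.png

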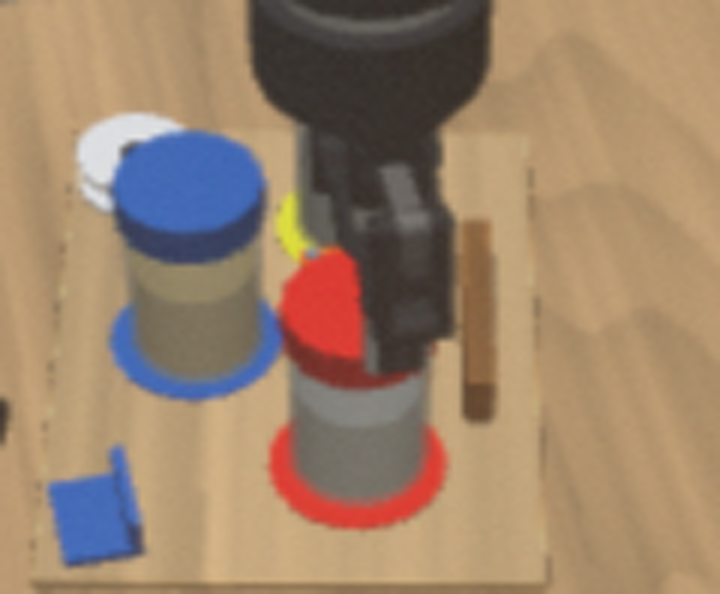

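```bash
python3 -m creep '[[0,0,0,0,0,0.013,1],[0,0,0,0,0,0.013,1],[0,0,0,0,0,0,1],[0,0,0,0,0,0,1]]'
python3 - <<'E'
from h import *
d=snap('side');im=d['img'][130:240,210:330,::-1].copy()
cv2.imwrite('pics/s5.png',cv2.resize(im,None,fx=6,fy=5.4,interpolation=cv2.INTER_CUBIC))
for z in (55,68,80,95,110): print(z,(proj(d,(550,-66-42,z))-[210,130])*[6,5.4])
E
```

```text
time: 5.73
tcp_pos: [548.5, -65.9, 54.0]
tcp_rot: [0.001, -3.139, -0.002]
ft_force: [-1.2, 0.0, 0.8]
opening: 85.6
55 [386.89172027 480.42166745]
68 [387.33843872 461.45087831]
80 [387.7587398  443.60195584]
95 [388.29517724 420.82107123]
110 [388.84431206 397.50096732]
```

View pics/s5.png

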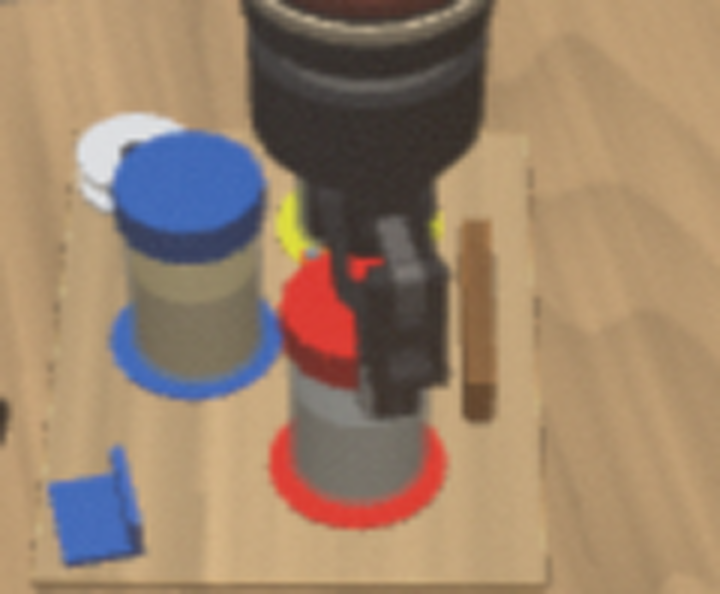

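In this view the fingertips look about 30 mm higher than the reported TCP. At this height either reading gives a sound grip, so I close and check.

```bash
python3 -m creep '[[0,0,0,0,0,0,0.6],[0,0,0,0,0,0,0.3],[0,0,0,0,0,0,0.3],[0,0,0,0,0,0,0.3],[0,0,0,0,0,0,0.3]]'
```

```text
time: 6.2
tcp_pos: [550.5, -66.5, 56.8]
tcp_rot: [-0.002, 3.14, -0.0]
ft_force: [0.1, 1.8, 6.0]
opening: 54.1
```

```bash
python3 -m creep '[[0,0,0,0,0,0,0],[0,0,0,0,0,0,0],[0,0,0,0,0,0,0]]'; python3 - <<'E'
from h import *
d=snap('side');im=d['img'][130:240,210:330,::-1].copy()
cv2.imwrite('pics/s6.png',cv2.resize(im,None,fx=6,fy=5.4,interpolation=cv2.INTER_CUBIC))
print(arm.sense()['tcp_pos'],arm.sense()['ft_force'])
E
```

```text
time: 6.45
tcp_pos: [550.5, -66.5, 56.8]
tcp_rot: [-0.002, 3.14, -0.001]
ft_force: [-0.5, 0.1, 6.2]
opening: 54.0
[550.5371502  -66.46693439  56.81105818] [-0.09467713  1.33011872  5.9369482 ]
```

View pics/s6.png

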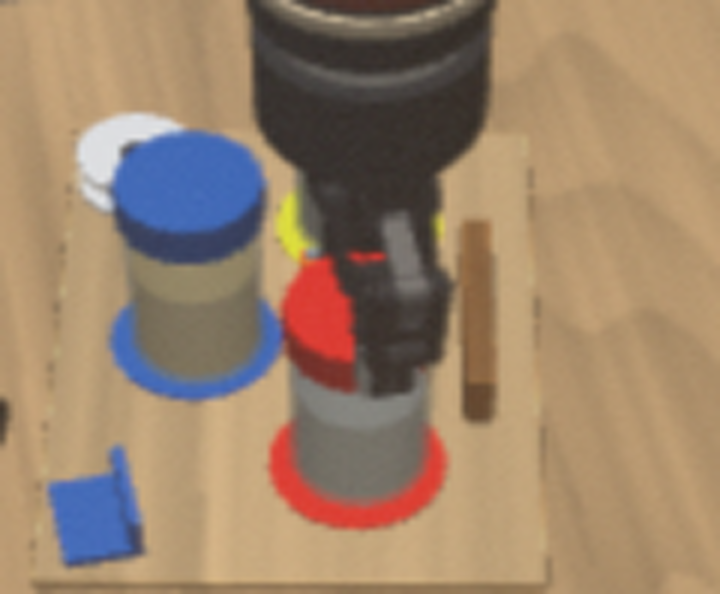

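```bash
python3 -m creep '[[0,0,0,0,0,-0.005,0],[0,0,0,0,0,-0.01,0],[0,0,0,0,0,-0.015,0],[0,0,0,0,0,0,0],[0,0,0,0,0,0,0]]'; python3 - <<'E'
from h import *
d=snap('side');im=d['img'][130:240,210:330,::-1].copy()
cv2.imwrite('pics/s7.png',cv2.resize(im,None,fx=6,fy=5.4,interpolation=cv2.INTER_CUBIC))
E
```

```text
time: 6.92
tcp_pos: [550.6, -66.6, 86.8]
tcp_rot: [-0.001, 3.14, -0.001]
ft_force: [-0.5, -0.3, -1.3]
opening: 54.0
```

View pics/s7.png

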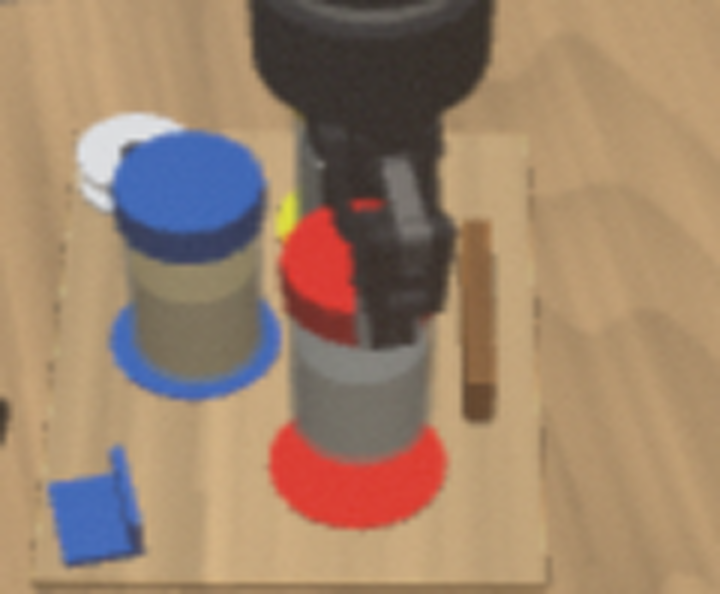

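```bash
python3 -m creep '[[0,0,0,0,0,-0.02,0],[0,0,0,0,0,-0.025,0],[0,0,0,-0.0035,-0.013,-0.01,0],[0,0,0,-0.0035,-0.026,0,0],[0,0,0,-0.0035,-0.026,0,0]]'
python3 -m creep '[[0,0,0,-0.0035,-0.026,0,0],[0,0,0,-0.0035,-0.026,0,0],[0,0,0,-0.0035,-0.026,0,0],[0,0,0,-0.0035,-0.026,0,0],[0,0,0,-0.0035,-0.026,0,0]]'
python3 -m creep '[[0,0,0,-0.0035,-0.026,0,0],[0,0,0,0,-0.0135,0,0],[0,0,0,0,0,0,0],[0,0,0,0,0,0,0]]'
```

```text
time: 7.38
tcp_pos: [560.8, -131.6, 141.1]
tcp_rot: [-0.004, 3.141, -0.0]
ft_force: [-1.0, -1.0, -1.0]
opening: 53.9
time: 7.8
tcp_pos: [577.6, -262.3, 139.5]
tcp_rot: [0.001, -3.14, -0.002]
ft_force: [0.4, -0.2, -1.8]
opening: 53.9
time: 8.13
tcp_pos: [581.0, -300.6, 139.8]
tcp_rot: [-0.0, -3.14, -0.002]
ft_force: [-0.7, 0.5, -1.7]
opening: 53.8
```

```bash
python3 -m creep '[[0,0,0,0,-0.0007,-0.0,0],[0,0,0,0,0,0.025,0],[0,0,0,0,0,0.025,0],[0,0,0,0,0,0.02,0],[0,0,0,0,0,0.01,0]]'
python3 -m creep '[[0,0,0,0,0,0.005,0],[0,0,0,0,0,0,0],[0,0,0,0,0,0,0]]'; python3 - <<'E'
from h import *
d=snap('side');im=d['img'][200:360,180:380,::-1].copy()
cv2.imwrite('pics/s8.png',cv2.resize(im,None,fx=4,fy=3.75,interpolation=cv2.INTER_CUBIC))
E
```

```text
time: 8.55
tcp_pos: [580.4, -299.0, 57.8]
tcp_rot: [0.004, -3.139, -0.004]
ft_force: [0.2, 0.4, -1.2]
opening: 53.9
time: 8.8
tcp_pos: [582.1, -301.4, 57.0]
tcp_rot: [-0.002, 3.14, -0.001]
ft_force: [-0.1, -0.6, -0.7]
opening: 53.9
```

View pics/s8.png

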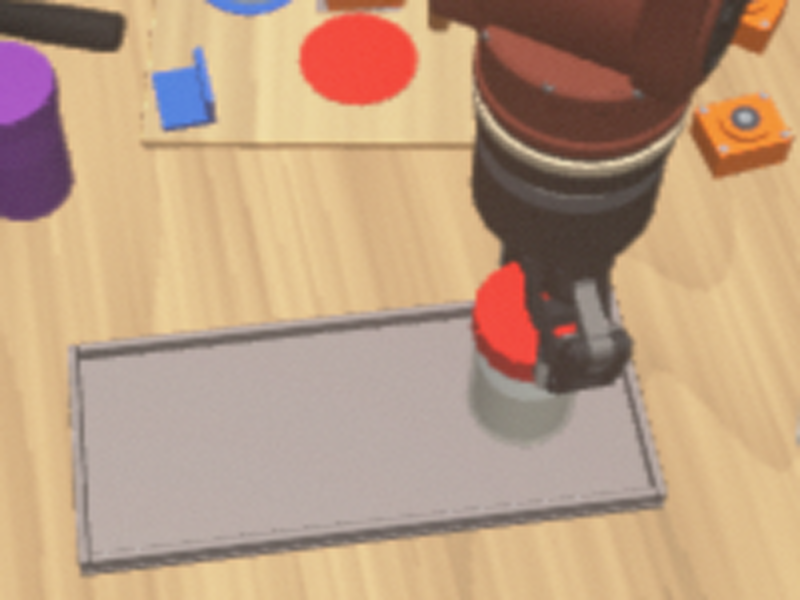

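```bash
python3 -m creep '[[0,0,0,0,0,0.004,0],[0,0,0,0,0,0,0],[0,0,0,0,0,0,0]]'
python3 -m creep '[[0,0,0,0,0,0.002,0],[0,0,0,0,0,0,0],[0,0,0,0,0,0,0]]'
```

```text
time: 9.1
tcp_pos: [581.6, -301.6, 52.1]
tcp_rot: [-0.001, 3.141, -0.0]
ft_force: [0.3, -0.4, -0.6]
opening: 54.0
time: 9.35
tcp_pos: [582.1, -301.8, 50.9]
tcp_rot: [-0.001, 3.14, -0.001]
ft_force: [-0.5, 1.3, 5.9]
opening: 53.8
```

```bash
python3 -m creep '[[0,0,0,0,0,0,0.75],[0,0,0,0,0,0,1],[0,0,0,0,0,0,1],[0,0,0,0,0,-0.02,1],[0,0,0,0,0,-0.03,1]]'
python3 -m creep '[[0,0,0,0,0,-0.035,1],[0,0,0,0.008,0.03,-0.02,1],[0,0,0,0.008,0.035,0,1],[0,0,0,0.008,0.035,0,1],[0,0,0,0.008,0.035,0,1]]'
python3 -m creep '[[0,0,0,0.009,0.035,0,1],[0,0,0,0.009,0.035,0,1],[0,0,0,0.009,0.035,0,1],[0,0,0,0.009,0.035,0,1],[0,0,0,0.009,0.035,0,1]]'
python3 - <<'E'
from h import *
d=snap('side');im=d['img'][110:370,150:400,::-1].copy()
cv2.imwrite('pics/s9.png',cv2.resize(im,None,fx=3,fy=2.3,interpolation=cv2.INTER_CUBIC))
E
```

```text
time: 9.77
tcp_pos: [579.4, -299.9, 96.4]
tcp_rot: [0.001, -3.136, -0.007]
ft_force: [0.3, 0.1, 0.6]
opening: 85.1
time: 10.18
tcp_pos: [549.0, -165.5, 155.0]
tcp_rot: [-0.0, 3.141, -0.0]
ft_force: [0.5, 0.9, -0.2]
opening: 85.3
time: 10.6
tcp_pos: [503.5, 9.9, 154.7]
tcp_rot: [-0.001, 3.141, 0.0]
ft_force: [-0.2, 0.4, -0.7]
opening: 85.3
```

View pics/s9.png

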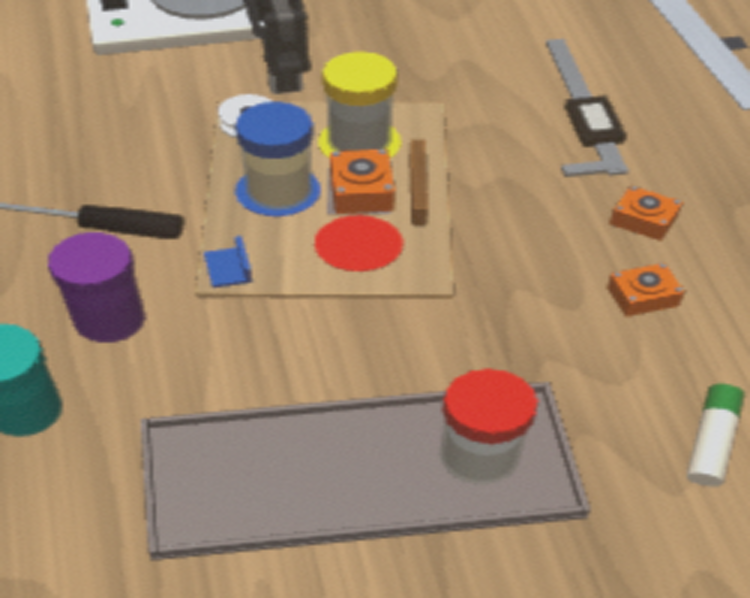

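The red jar stands in the tray at about (312,286) and the housing has not moved. Blue next.

```bash
python3 -m creep '[[0,0,0,0.0035,0.0008,0,1],[0,0,0,0,0,0,1],[0,0,0,0,0,0,1]]'
python3 -m creep '[[0,0,0,0,0,0.03,1],[0,0,0,0,0,0.03,1],[0,0,0,0,0,0.03,1],[0,0,0,0,0,0.01,1],[0,0,0,0,0,0,1]]'
python3 -m creep '[[0,0,0,0,0,0,1],[0,0,0,0,0,0,1]]'
```

```text
time: 10.9
tcp_pos: [500.9, 8.6, 154.8]
tcp_rot: [-0.001, 3.141, -0.0]
ft_force: [0.3, -0.7, 0.2]
opening: 85.7
time: 11.32
tcp_pos: [498.7, 8.7, 52.0]
tcp_rot: [-0.001, -3.137, -0.002]
ft_force: [-0.3, -0.1, -0.7]
opening: 85.3
time: 11.48
tcp_pos: [502.0, 8.5, 56.8]
tcp_rot: [-0.0, 3.139, -0.001]
ft_force: [0.8, 0.5, -0.0]
opening: 85.6
```

```bash
python3 -m creep '[[0,0,0,0.001,0,0,0.6],[0,0,0,0,0,0,0.3],[0,0,0,0,0,0,0],[0,0,0,0,0,0,0],[0,0,0,0,0,0,0]]'
python3 -m creep '[[0,0,0,0,0,0,0],[0,0,0,0,0,-0.005,0],[0,0,0,0,0,-0.01,0],[0,0,0,0,0,0,0],[0,0,0,0,0,0,0]]'
```

```text
time: 11.9
tcp_pos: [500.9, 9.1, 56.6]
tcp_rot: [-0.002, 3.139, -0.001]
ft_force: [-1.5, 1.3, 7.7]
opening: 53.7
time: 12.32
tcp_pos: [500.4, 9.1, 70.7]
tcp_rot: [-0.001, 3.14, -0.001]
ft_force: [0.0, -0.1, -1.3]
opening: 54.2
```

```bash
python3 -m creep '[[0,0,0,0,0,-0.02,0],[0,0,0,0,0,-0.03,0],[0,0,0,0,-0.013,-0.02,0],[0,0,0,0,-0.026,0,0],[0,0,0,0,-0.03,0,0]]'
python3 -m creep '[[0,0,0,0,-0.033,0,0],[0,0,0,0,-0.033,0,0],[0,0,0,0,-0.033,0,0],[0,0,0,0,-0.033,0,0],[0,0,0,0,-0.033,0,0]]'
python3 -m creep '[[0,0,0,0,-0.033,0,0],[0,0,0,0,-0.025,0,0],[0,0,0,0,-0.0124,0,0],[0,0,0,0,0,0,0],[0,0,0,0,0,0,0]]'
```

```text
time: 12.73
tcp_pos: [500.7, -59.9, 141.4]
tcp_rot: [-0.005, 3.139, -0.001]
ft_force: [0.1, 0.6, -2.3]
opening: 54.2
time: 13.15
tcp_pos: [499.5, -226.3, 139.4]
tcp_rot: [0.001, -3.141, -0.001]
ft_force: [0.2, -0.8, -2.5]
opening: 54.2
time: 13.57
tcp_pos: [499.7, -294.8, 139.3]
tcp_rot: [0.0, -3.141, -0.002]
ft_force: [-0.3, 0.7, -1.4]
opening: 54.0
```

```bash
python3 -m creep '[[0,0,0,0,0,0.025,0],[0,0,0,0,0,0.025,0],[0,0,0,0,0,0.02,0],[0,0,0,0,0,0.01,0],[0,0,0,0,0,0,0]]'
python3 -m creep '[[0,0,0,0,0,0,0],[0,0,0,0,0,0,0]]'
```

```text
time: 13.98
tcp_pos: [498.9, -292.5, 57.3]
tcp_rot: [0.004, -3.139, -0.005]
ft_force: [-0.1, 1.6, -2.8]
opening: 53.7
time: 14.15
tcp_pos: [500.8, -295.3, 61.5]
tcp_rot: [-0.002, 3.14, -0.002]
ft_force: [0.7, -0.3, -2.3]
opening: 54.1
```

```bash
python3 -m creep '[[0,0,0,0,0,0.006,0],[0,0,0,0,0,0.002,0],[0,0,0,0,0,0,0],[0,0,0,0,0,0,0]]'
python3 -m creep '[[0,0,0,0,0,0.0015,0],[0,0,0,0,0,0,0],[0,0,0,0,0,0,0]]'
```

```text
time: 14.48
tcp_pos: [500.0, -295.2, 51.9]
tcp_rot: [-0.001, 3.142, 0.0]
ft_force: [0.3, -0.0, -2.5]
opening: 54.0
time: 14.73
tcp_pos: [500.2, -295.4, 50.7]
tcp_rot: [-0.001, 3.141, -0.001]
ft_force: [-0.1, 0.5, 1.1]
opening: 54.0
```

```bash
python3 -m creep '[[0,0,0,0,0,0,0.75],[0,0,0,0,0,0,1],[0,0,0,0,0,0,1],[0,0,0,0,0,-0.02,1],[0,0,0,0,0,-0.035,1]]'
python3 -m creep '[[0,0,0,0,0,-0.04,1],[0,0,0,-0.007,0.0325,-0.01,1],[0,0,0,-0.007,0.0325,0,1],[0,0,0,-0.007,0.0325,0,1],[0,0,0,-0.007,0.0325,0,1]]'
python3 -m creep '[[0,0,0,-0.007,0.0325,0,1],[0,0,0,-0.007,0.0325,0,1],[0,0,0,-0.007,0.0325,0,1],[0,0,0,-0.007,0.0325,0,1],[0,0,0,-0.007,0.0325,0,1]]'
python3 -m creep '[[0,0,0,-0.007,0.0325,0,1],[0,0,0,-0.007,0.0325,0,1],[0,0,0,0,0,0,1],[0,0,0,0,0,0,1],[0,0,0,0,0,0,1]]'
```

```text
time: 15.15
tcp_pos: [497.8, -293.1, 101.7]
tcp_rot: [0.001, -3.136, -0.008]
ft_force: [0.1, 0.0, 0.7]
opening: 85.3
time: 15.57
tcp_pos: [528.2, -164.1, 155.8]
tcp_rot: [-0.0, 3.141, -0.001]
ft_force: [1.1, -0.7, -0.4]
opening: 85.3
time: 15.98
tcp_pos: [562.8, -1.0, 155.4]
tcp_rot: [-0.001, 3.141, -0.0]
ft_force: [0.9, -0.1, 0.0]
opening: 85.3
time: 16.4
tcp_pos: [576.6, 62.2, 155.2]
tcp_rot: [0.002, -3.141, 0.0]
ft_force: [0.0, -0.5, -0.1]
opening: 85.1
```

```bash
python3 -m creep '[[0,0,0,0,0,0.03,1],[0,0,0,0,0,0.03,1],[0,0,0,0,0,0.03,1],[0,0,0,0,0,0.01,1],[0,0,0,0,0,0,1]]'
python3 -m creep '[[0,0,0,0,0,0,1],[0,0,0,0,0,0,1],[0,0,0,0,0,0,1]]'
python3 -m creep '[[0,0,0,0,0,0,0.6],[0,0,0,0,0,0,0.3],[0,0,0,0,0,0,0],[0,0,0,0,0,0,0],[0,0,0,0,0,0,0]]'
```

```text
time: 16.82
tcp_pos: [574.3, 61.5, 52.4]
tcp_rot: [-0.001, -3.136, -0.001]
ft_force: [0.5, 0.4, -0.4]
opening: 85.2
time: 17.07
tcp_pos: [578.2, 62.0, 57.7]
tcp_rot: [-0.001, 3.138, -0.0]
ft_force: [-0.4, -0.3, 0.3]
opening: 85.3
time: 17.48
tcp_pos: [577.6, 62.4, 56.7]
tcp_rot: [-0.002, 3.139, -0.0]
ft_force: [-0.2, 0.5, 6.2]
opening: 53.6
```

```bash
python3 -m creep '[[0,0,0,0,0,0,0],[0,0,0,0,0,-0.01,0],[0,0,0,0,0,-0.02,0],[0,0,0,0,0,-0.03,0],[0,0,0,0,0,-0.03,0]]'
python3 -m creep '[[0,0,0,0.006,-0.014,-0.01,0],[0,0,0,0.0122,-0.027,0,0],[0,0,0,0.0122,-0.027,0,0],[0,0,0,0.0122,-0.027,0,0],[0,0,0,0.0122,-0.027,0,0]]'
python3 -m creep '[[0,0,0,0.0122,-0.027,0,0],[0,0,0,0.0122,-0.027,0,0],[0,0,0,0.0122,-0.027,0,0],[0,0,0,0.0122,-0.027,0,0],[0,0,0,0.0122,-0.027,0,0]]'
python3 -m creep '[[0,0,0,0.0122,-0.027,0,0],[0,0,0,0.0122,-0.027,0,0],[0,0,0,0.0122,-0.027,0,0],[0,0,0,0.006,-0.013,0,0],[0,0,0,0,0,0,0]]'
python3 -m creep '[[0,0,0,0,0,0,0],[0,0,0,0,0,0,0]]'
```

```text
time: 17.9
tcp_pos: [575.7, 62.5, 146.1]
tcp_rot: [0.002, -3.14, -0.0]
ft_force: [0.8, 0.0, -1.6]
opening: 53.9
time: 18.32
tcp_pos: [521.3, -60.6, 155.9]
tcp_rot: [-0.002, 3.141, -0.0]
ft_force: [-0.5, 0.3, -1.2]
opening: 53.9
time: 18.73
tcp_pos: [460.3, -195.8, 155.9]
tcp_rot: [-0.002, 3.141, -0.0]
ft_force: [0.3, -0.6, -1.5]
opening: 54.1
time: 19.15
tcp_pos: [417.2, -291.2, 155.6]
tcp_rot: [-0.004, -3.141, 0.001]
ft_force: [0.3, -0.4, -2.1]
opening: 54.1
time: 19.32
tcp_pos: [418.8, -288.1, 155.6]
tcp_rot: [-0.002, 3.141, 0.001]
ft_force: [0.7, -0.1, -1.7]
opening: 53.8
```

Target z is 50.7, so 105 mm down.

```bash
python3 -m creep '[[0,0,0,0,-0.001,0.03,0],[0,0,0,0,0,0.03,0],[0,0,0,0,0,0.02,0],[0,0,0,0,0,0.01,0],[0,0,0,0,0,0.005,0]]'
python3 -m creep '[[0,0,0,0,0,0.003,0],[0,0,0,0,0,0,0],[0,0,0,0,0,0,0]]'
python3 -m creep '[[0,0,0,0,0,0.004,0],[0,0,0,0,0,0.001,0],[0,0,0,0,0,0,0],[0,0,0,0,0,0,0]]'
```

```text
time: 19.73
tcp_pos: [418.4, -288.1, 58.9]
tcp_rot: [0.004, -3.14, -0.003]
ft_force: [-0.6, -0.3, -1.1]
opening: 53.8
time: 19.98
tcp_pos: [419.3, -290.2, 58.6]
tcp_rot: [-0.002, 3.14, -0.002]
ft_force: [0.6, -0.2, -1.4]
opening: 54.1
time: 20.32
tcp_pos: [418.6, -289.9, 52.4]
tcp_rot: [-0.001, 3.141, -0.0]
ft_force: [0.2, -0.9, -1.3]
opening: 54.0
```

```bash
python3 -m creep '[[0,0,0,0,0,0.0018,0],[0,0,0,0,0,0,0],[0,0,0,0,0,0,0]]'
python3 -m creep '[[0,0,0,0,0,0,0.75],[0,0,0,0,0,0,1],[0,0,0,0,0,0,1],[0,0,0,0,0,-0.02,1],[0,0,0,0,0,-0.035,1]]'
python3 -m creep '[[0,0,0,0,0,-0.04,1],[0,0,0,0,0.02,-0.01,1],[0,0,0,0,0.035,0,1],[0,0,0,0,0.035,0,1],[0,0,0,0,0.035,0,1]]'
python3 -m creep '[[0,0,0,0,0.035,0,1],[0,0,0,0,0.035,0,1],[0,0,0,0,0.035,0,1],[0,0,0,0,0.035,0,1],[0,0,0,0,0.035,0,1]]'
python3 -m creep '[[0,0,0,0,0.035,0,1],[0,0,0,0,0.035,0,1],[0,0,0,0,0.035,0,1],[0,0,0,0,0.035,0,1],[0,0,0,0,0,0,1]]'
python3 - <<'E'
from h import *
for n in('side','top'):
    d=snap(n,n+'10.png');cv2.imwrite(f'pics/{n}10b.png',cv2.resize(d['img'][:,:,::-1],(800,600),interpolation=cv2.INTER_CUBIC))
d=cv2.imread('pics/top10.png')[145:245,200:315];cv2.imwrite('pics/board10.png',cv2.resize(d,None,fx=6,fy=6,interpolation=cv2.INTER_CUBIC))
E
```

```text
time: 20.57
tcp_pos: [418.7, -290.0, 50.7]
tcp_rot: [-0.001, 3.141, -0.001]
ft_force: [-0.6, -0.4, 1.0]
opening: 54.2
time: 20.98
tcp_pos: [416.7, -287.5, 102.3]
tcp_rot: [0.001, -3.137, -0.008]
ft_force: [-0.1, -1.1, -0.0]
opening: 85.1
time: 21.4
tcp_pos: [418.3, -163.8, 155.8]
tcp_rot: [0.0, 3.141, -0.0]
ft_force: [0.7, -0.9, 0.2]
opening: 85.1
time: 21.82
tcp_pos: [418.1, 11.8, 155.7]
tcp_rot: [-0.001, 3.141, -0.0]
ft_force: [-0.3, -1.4, 0.3]
opening: 85.6
time: 22.23
tcp_pos: [417.3, 155.2, 155.6]
tcp_rot: [-0.01, 3.141, 0.003]
ft_force: [-0.9, -1.0, -0.5]
opening: 85.3
```

View pics/side10b.png

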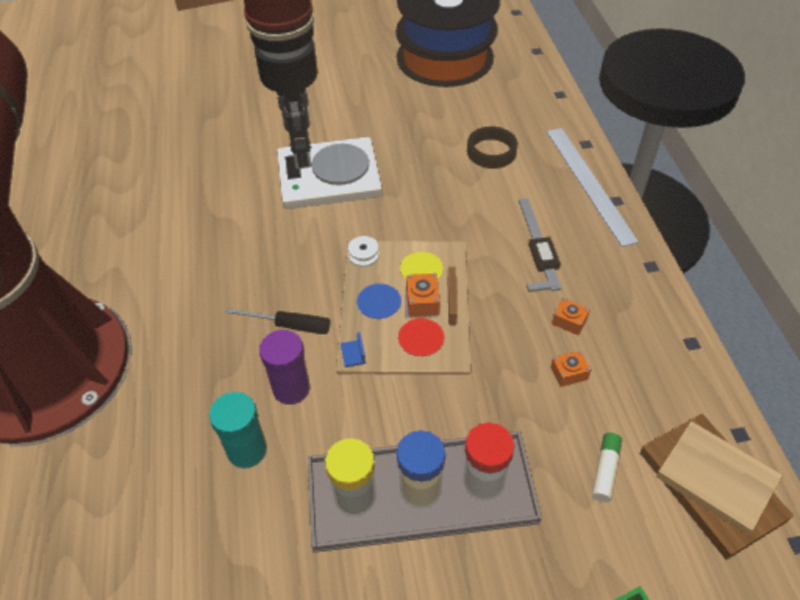

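View pics/top10b.png

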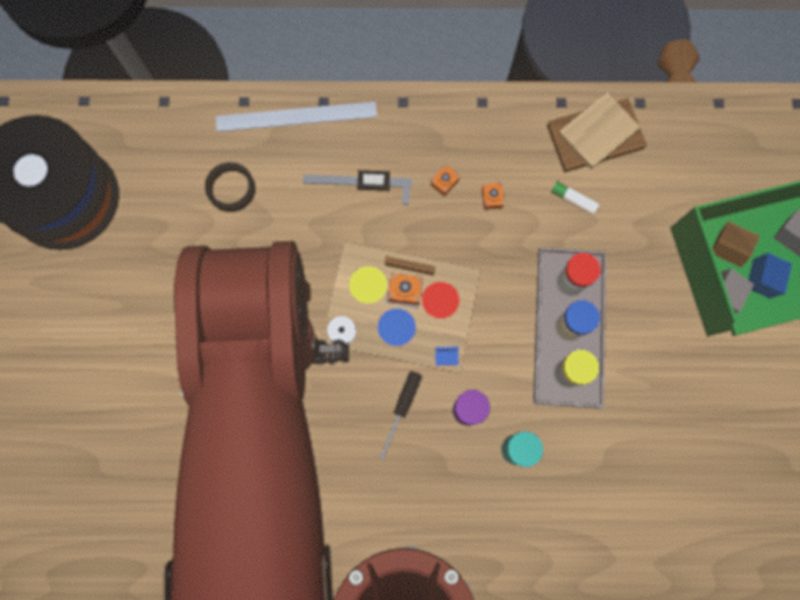

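View pics/board10.png

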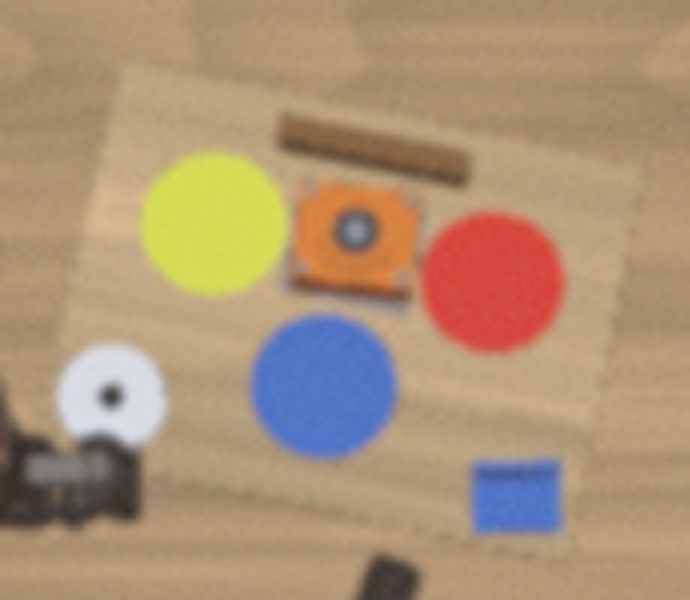

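```bash
python3 - <<'E'
from fit import *
T=snap('top');S=snap('side')
def blobs(d,c,z,S_=110,lo=60):
    m=cmask(d,c,S_);n,l,st,ce=cv2.connectedComponentsWithStats(m)
    return [(pix(d,*ce[i],z)[:2].round(1).tolist(),ce[i].round(1).tolist(),int(st[i,4])) for i in range(1,n) if st[i,4]>lo]
for c in('red','blue','yellow'):
    print(c,'top',blobs(T,c,11));print('  side',blobs(S,c,11))
print('lids as z=110'); 
for c in('red','blue','yellow'): print(c,[pix(T,*b[1],108)[:2].round(1) for b in blobs(T,c,110) if b[1][0]>330],[pix(S,*b[1],102)[:2].round(1) for b in blobs(S,c,110) if b[1][1]>260])
print('orange',[ (b[1],pix(T,*b[1],43).round(1)) for b in blobs(T,'orange',43)],[ (b[1],pix(S,*b[1],35).round(1)) for b in blobs(S,'orange',35)])
p=arm.sense()['tcp_pos'];print(p,proj(S,p),proj(T,p))
cv2.imwrite('pics/g10.png',cv2.resize(S['img'][40:135,140:260,::-1],None,fx=6,fy=6,interpolation=cv2.INTER_CUBIC))
E
```

```text
red top [([311.4, 273.0], [155.4, 278.6], 17631), ([605.3, -324.5], [372.9, 172.0], 377), ([548.9, -67.2], [281.5, 191.6], 441), ([84.5, 3.6], [256.2, 367.4], 1101)]
  side [([410.7, 837.2], [175.6, 9.7], 571), ([-143.1, 781.0], [4.7, 39.5], 331), ([-129.9, 602.6], [1.2, 73.2], 84), ([26.0, -19.4], [34.7, 237.0], 4632), ([547.1, -65.6], [269.1, 215.3], 564), ([598.8, -255.7], [313.0, 285.8], 799)]
blue top [([595.4, -662.8], [492.9, 175.4], 446), ([517.7, -318.5], [372.2, 202.6], 342), ([500.4, 11.0], [253.4, 208.8], 387), ([448.4, -77.3], [285.6, 227.5], 122)]
  side [([767.7, 668.3], [289.3, 24.4], 387), ([498.2, 12.2], [242.0, 192.3], 439), ([445.8, -73.1], [225.4, 225.3], 169), ([508.9, -247.7], [269.0, 290.2], 675)]
yellow top [([576.9, 61.8], [235.1, 181.7], 467), ([428.7, -311.8], [371.4, 234.6], 389)]
  side [([576.6, 71.3], [269.4, 168.7], 337), ([416.2, -239.0], [223.1, 294.5], 711)]
lids as z=110
red [array([ 581. , -300.1])] [array([ 580.1, -299.6])]
blue [array([ 572.1, -613.5]), array([ 500.1, -294.4])] [array([ 499.4, -292.4])]
yellow [array([ 417.6, -288.4])] [array([ 416. , -284.4])]
orange [([434.0, 38.0], array([ 998.7, -514.3,   43. ])), ([356.3, 83.5], array([ 856.4, -281.7,   43. ])), ([284.3, 114.9], array([761.7, -75.6,  43. ])), ([314.9, 124.9], array([ 732.5, -160.7,   43. ])), ([58.2, 140.5], array([685.9, 548.5,  43. ])), ([151.9, 164.8], array([617.1, 288.3,  43. ])), ([260.0, 185.0], array([560.6,  -7. ,  43. ])), ([200.1, 311.8], array([226. , 148.1,  43. ]))] [([121.6, 1.6], array([235.1, 886.2,  35. ])), ([193.0, 4.5], array([470.7, 815.3,  35. ])), ([284.2, 42.2], array([721.1, 541.9,  35. ])), ([269.6, 191.5], array([558.4, -17. ,  35. ])), ([364.7, 202.4], array([761.3, -90.6,  35. ])), ([364.6, 235.8], array([ 732.1, -175.5,   35. ])), ([448.9, 334.1], array([ 813.7, -411.5,   35. ]))]
[418.20524264 149.71671055 155.44659587] [194.81053054 112.47953844] [196.1420656  232.28947434]
```

View pics/g10.png

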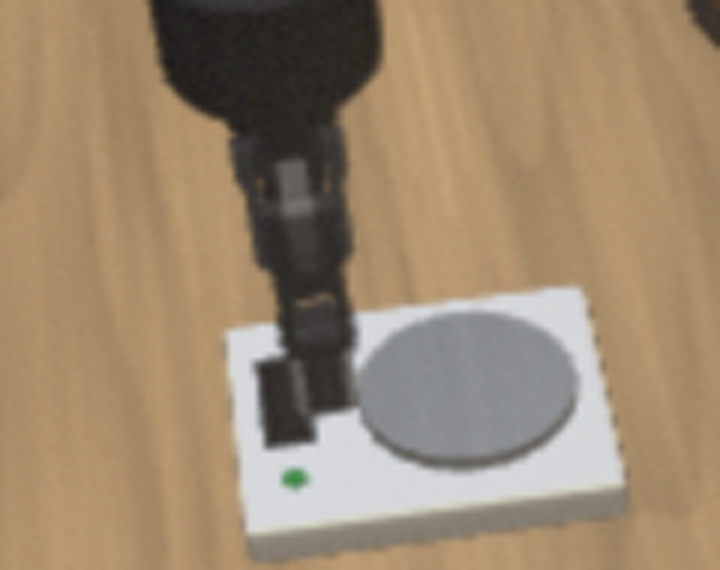

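Discs seen directly in the top view: red (549,-67), blue (500,11), yellow (577,62). All three jars stand near the tray centreline. Before gripping the housing I check the true tip height by touching the bare table in front of the scale with shut fingers.

```bash
python3 -m creep '[[0,0,0,0.01,0.01,0,0],[0,0,0,0.01,0.01,0.02,0],[0,0,0,0,0,0.03,0],[0,0,0,0,0,0.03,0],[0,0,0,0,0,0.02,0]]'
python3 -m creep '[[0,0,0,0,0,0.01,0],[0,0,0,0,0,0.005,0],[0,0,0,0,0,0,0],[0,0,0,0,0,0,0],[0,0,0,0,0,0,0]]'
python3 - <<'E'
from h import *
S=snap('side')
p=arm.sense()['tcp_pos'];print(p,(proj(S,p)-[140,40])*6)
for z in(40,60,70,80): print(z,(proj(S,[p[0],p[1],z])-[140,40])*6)
cv2.imwrite('pics/g11.png',cv2.resize(S['img'][40:135,140:260,::-1],None,fx=6,fy=6,interpolation=cv2.INTER_CUBIC))
E
```

```text
time: 22.85
tcp_pos: [397.5, 168.9, 53.1]
tcp_rot: [-0.002, -3.14, 0.0]
ft_force: [0.1, -0.9, -0.6]
opening: 25.4
time: 23.27
tcp_pos: [399.3, 170.1, 42.0]
tcp_rot: [-0.001, 3.139, 0.0]
ft_force: [0.9, -0.7, 0.2]
opening: 0.0
[399.30245455 170.17226845  41.94105235] [310.21715807 612.52198442]
40 [310.78721254 615.78376409]
60 [304.84367128 581.77557155]
70 [301.81277971 564.43319266]
80 [298.74142171 546.85927001]
```

View pics/g11.png

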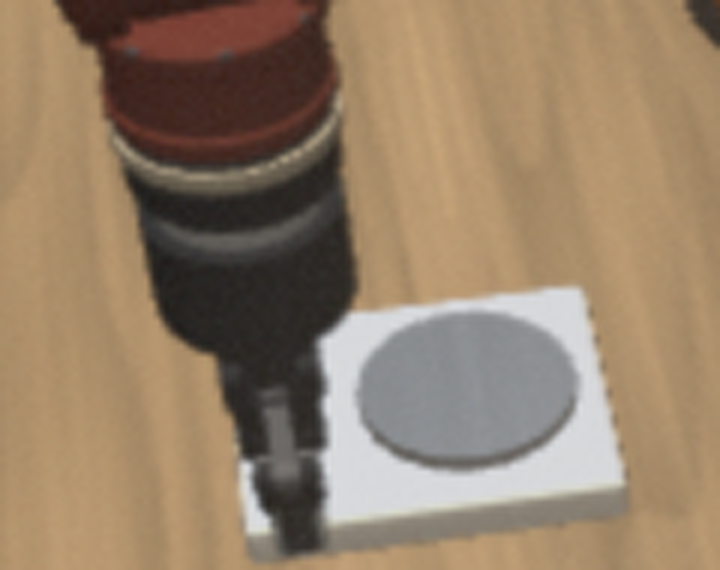

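```bash
python3 -m creep '[[0,0,0,0,0,0.01,0],[0,0,0,0,0,0.01,0],[0,0,0,0,0,0.005,0],[0,0,0,0,0,0,0],[0,0,0,0,0,0,0]]'
python3 -m creep '[[0,0,0,0,0,0.004,0],[0,0,0,0,0,0.003,0],[0,0,0,0,0,0,0],[0,0,0,0,0,0,0]]'
python3 -m creep '[[0,0,0,0,0,0.003,0],[0,0,0,0,0,0,0],[0,0,0,0,0,0,0]]'
```

```text
time: 23.73
tcp_pos: [397.5, 170.2, 14.8]
tcp_rot: [0.002, -3.14, 0.0]
ft_force: [0.4, 0.8, 1.1]
opening: -0.3
time: 24.07
tcp_pos: [398.1, 170.2, 8.4]
tcp_rot: [0.001, -3.141, -0.0]
ft_force: [0.1, 0.3, -0.3]
opening: 0.0
time: 24.32
tcp_pos: [398.1, 170.2, 5.4]
tcp_rot: [0.001, -3.141, -0.0]
ft_force: [0.5, 0.6, -0.4]
opening: -0.1
```

```bash
python3 -m creep '[[0,0,0,0,0,0.003,0],[0,0,0,0,0,0.002,0],[0,0,0,0,0,0,0],[0,0,0,0,0,0,0]]'
python3 -m creep '[[0,0,0,0,0,0.003,0],[0,0,0,0,0,0,0],[0,0,0,0,0,0,0]]'
python3 - <<'E'
from h import *
S=snap('side');p=arm.sense()['tcp_pos']
for z in(0,20,30,40): print(z,(proj(S,[p[0],p[1],z])-[140,60])*6)
cv2.imwrite('pics/g12.png',cv2.resize(S['img'][60:155,140:260,::-1],None,fx=6,fy=6,interpolation=cv2.INTER_CUBIC))
E
```

```text
time: 24.65
tcp_pos: [398.0, 170.2, 0.3]
tcp_rot: [0.001, -3.141, -0.0]
ft_force: [0.4, -0.1, 0.2]
opening: 0.1
time: 24.9
tcp_pos: [398.0, 170.2, -2.7]
tcp_rot: [0.002, -3.141, -0.0]
ft_force: [0.9, 0.5, 0.0]
opening: 0.6
0 [319.55692589 561.50177458]
20 [313.87819264 529.20826697]
30 [310.98379519 512.7485669 ]
40 [308.05175629 496.07480952]
```

View pics/g12.png

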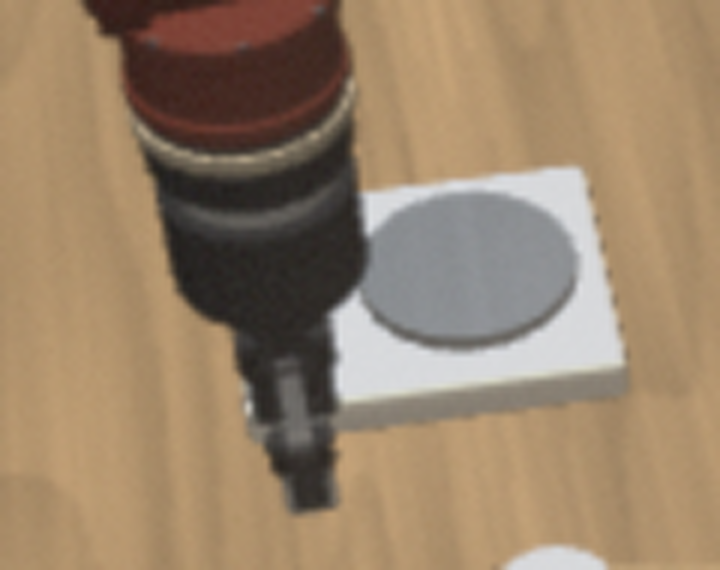

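Touch-down not needed: with shut fingers at reported z of -2.7 there is still no contact, and the tip shows at (192,145), which is z of about 32. So the true TCP is about 34 mm above the reported one. Next, the housing's pose and yaw.

```bash
python3 -m creep '[[0,0,0,0,0,-0.03,1],[0,0,0,0,0,-0.04,1],[0,0,0,0,0,-0.035,1],[0,0,0,0,0,0,1],[0,0,0,0,0,0,1]]'; python3 - <<'E'
from h import *
T=snap('top');cv2.imwrite('pics/h_t.png',cv2.resize(T['img'][168:204,240:280,::-1],None,fx=16,fy=16,interpolation=cv2.INTER_CUBIC))
S=snap('side');cv2.imwrite('pics/h_s.png',cv2.resize(S['img'][165:213,245:305,::-1],None,fx=12,fy=12,interpolation=cv2.INTER_CUBIC))
E
```

```text
time: 25.37
tcp_pos: [399.9, 170.4, 104.9]
tcp_rot: [-0.001, 3.137, 0.001]
ft_force: [0.1, 0.4, -0.3]
opening: 60.6
```

View pics/h_t.png

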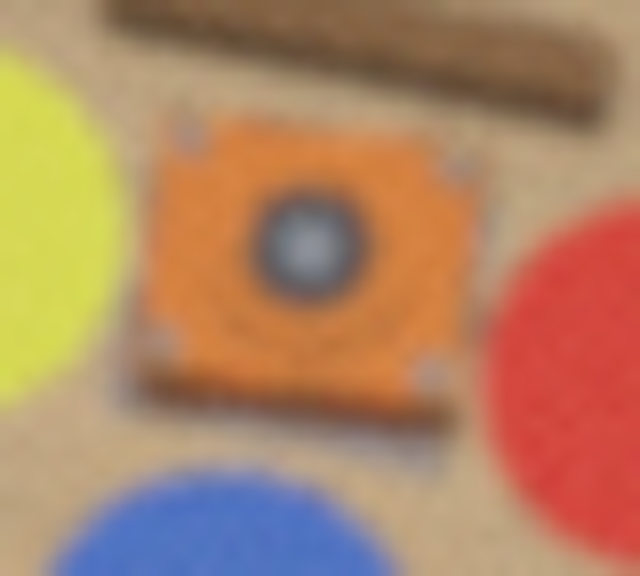

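View pics/h_s.png

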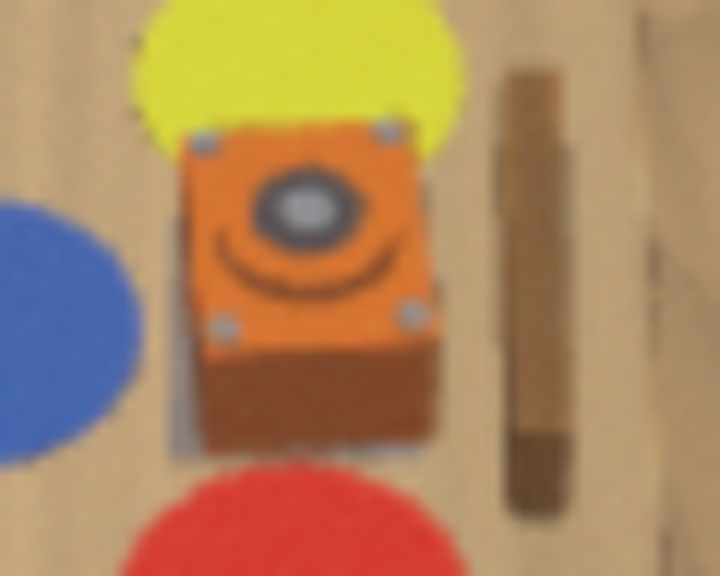

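```bash
python3 - <<'E'
from h import *
T=snap('top');S=snap('side')
for d,q,s,o in((T,((190,135),(459,168),(430,377),(163,345)),16,(240,168)),(S,((206,143),(224,328),(414,314),(391,131)),12,(245,165))):
    P=np.array([pix(d,(x+.5)/s-.5+o[0],(y+.5)/s-.5+o[1],43)[:2] for x,y in q])
    print(P.round(1).tolist(),P.mean(0).round(1))
    for a,b in((0,1),(3,2)):
        v=P[a]-P[b];print('len',np.linalg.norm(v).round(1),'yaw',np.degrees(np.arctan2(-v[0],v[1])).round(1))
    print('d',np.linalg.norm(P[0]-P[3]).round(1))
E
```

```text
[[585.8, 16.4], [580.1, -29.5], [543.7, -24.3], [549.2, 20.9]] [564.7  -4.1]
len 46.2 yaw -7.2
len 45.6 yaw -7.0
d 36.9
[[548.2, 24.3], [542.6, -21.3], [578.6, -25.3], [584.1, 20.0]] [563.4  -0.6]
len 46.0 yaw -7.0
len 45.6 yaw -6.9
d 36.1
```

```bash
python3 -m creep '[[0,0,0,-0.0235,-0.0248,0,1],[0,0,0,-0.0235,-0.0248,0,1],[0,0,0,-0.0235,-0.0248,0,1],[0,0,0,-0.0235,-0.0248,0,1],[0,0,0,-0.0235,-0.0248,0,1]]'
python3 -m creep '[[0,0,0,-0.0235,-0.0248,0,1],[0,0,0,-0.0235,-0.0248,0,1],[0,0,3.5,0,0,0,1],[0,0,3.5,0,0,0,1],[0,0,0,0,0,0,1]]'
python3 -m creep '[[0,0,0,0,0,0,1],[0,0,0,0,0,0,1]]'
```

```text
time: 25.98
tcp_pos: [515.9, 45.1, 101.1]
tcp_rot: [0.001, -3.14, -0.001]
ft_force: [0.3, 1.0, 1.2]
opening: 85.4
time: 26.4
tcp_pos: [562.1, -3.6, 100.7]
tcp_rot: [-0.196, -3.133, -0.001]
ft_force: [-0.3, 0.3, -0.1]
opening: 85.4
time: 26.57
tcp_pos: [562.3, -2.9, 101.9]
tcp_rot: [-0.187, -3.135, -0.0]
ft_force: [-0.2, 0.6, 0.0]
opening: 85.1
```

```bash
python3 -m creep '[[0,0,0,-0.002,0,0.03,1],[0,0,0,0,0,0.03,1],[0,0,0,0,0,0.02,1],[0,0,0,0,0,0,1],[0,0,0,0,0,0,1]]'
python3 - <<'E'
from h import *
S=snap('side')
cv2.imwrite('pics/h2.png',cv2.resize(S['img'][125:225,220:340,::-1],None,fx=6,fy=6,interpolation=cv2.INTER_CUBIC))
print(arm.sense()['tcp_pos'])
E
```

```text
time: 26.98
tcp_pos: [563.7, -2.9, 21.9]
tcp_rot: [-0.188, -3.134, -0.001]
ft_force: [-0.4, -0.6, 0.8]
opening: 85.3
[564.9902184   -3.25441471  23.50871141]
```

View pics/h2.png

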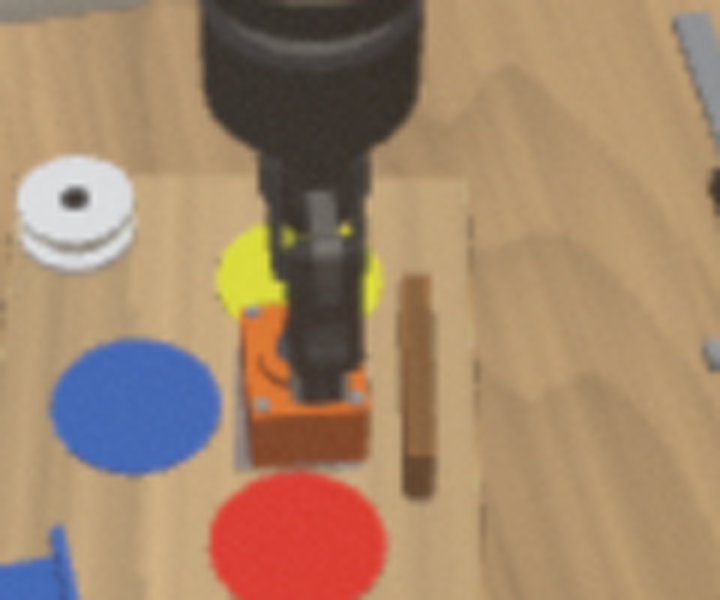

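```bash
python3 -m creep '[[0,0,0,0,0,0.015,1],[0,0,0,0,0,0.015,1],[0,0,0,0,0,0.005,1],[0,0,0,0,0,0,1],[0,0,0,0,0,0,1]]'
python3 -m creep '[[0,0,0,0,0,0.005,1],[0,0,0,0,0,0.003,1],[0,0,0,0,0,0,1],[0,0,0,0,0,0,1]]'
python3 - <<'E'
from h import *
S=snap('side')
cv2.imwrite('pics/h3.png',cv2.resize(S['img'][125:225,220:340,::-1],None,fx=6,fy=6,interpolation=cv2.INTER_CUBIC))
print(arm.sense()['tcp_pos'])
E
```

```text
time: 27.45
tcp_pos: [565.6, -3.6, -11.1]
tcp_rot: [0.19, 3.134, -0.0]
ft_force: [-0.4, 0.3, -0.4]
opening: 85.4
time: 27.78
tcp_pos: [564.8, -3.4, -20.5]
tcp_rot: [-0.19, -3.136, -0.0]
ft_force: [-1.1, -0.4, 0.5]
opening: 85.5
[564.85942717  -3.45547794 -20.35885812]
```

View pics/h3.png

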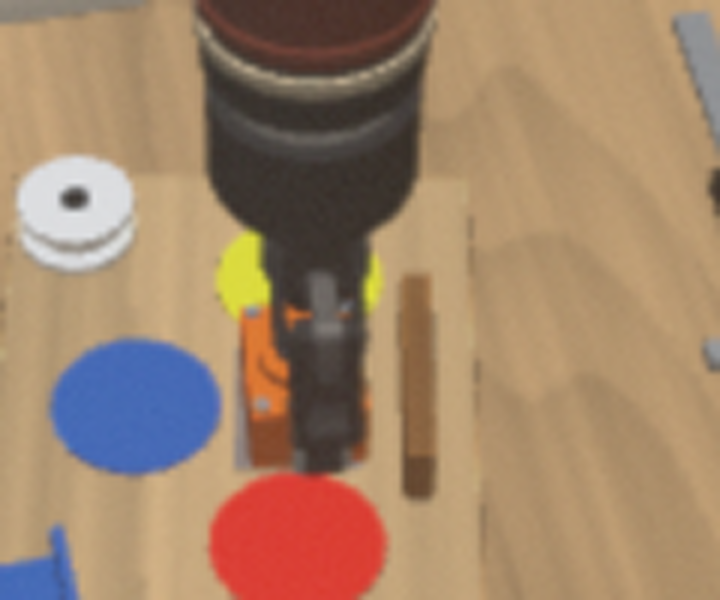

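The fingers now straddle the housing's 56 mm width at about (272,198). Close.

```bash
python3 -m creep '[[0,0,0,0,0,0,0.75],[0,0,0,0,0,0,0.6],[0,0,0,0,0,0,0.3],[0,0,0,0,0,0,0],[0,0,0,0,0,0,0]]'
python3 -m creep '[[0,0,0,0,0,0,0],[0,0,0,0,0,0,0],[0,0,0,0,0,-0.005,0],[0,0,0,0,0,-0.01,0],[0,0,0,0,0,0,0]]'
python3 -m creep '[[0,0,0,0,0,-0.01,0],[0,0,0,0,0,-0.02,0],[0,0,0,0,0,-0.03,0],[0,0,0,0,0,0,0],[0,0,0,0,0,0,0]]'
python3 - <<'E'
from h import *
S=snap('side')
cv2.imwrite('pics/h4.png',cv2.resize(S['img'][125:225,220:340,::-1],None,fx=6,fy=6,interpolation=cv2.INTER_CUBIC))
E
```

```text
time: 28.25
tcp_pos: [565.3, -3.5, -20.0]
tcp_rot: [0.19, 3.135, 0.0]
ft_force: [0.5, 0.6, 4.0]
opening: 55.0
time: 28.67
tcp_pos: [565.6, -3.7, -3.6]
tcp_rot: [0.19, 3.134, -0.0]
ft_force: [0.5, -1.0, -0.5]
opening: 54.5
time: 29.08
tcp_pos: [566.4, -3.8, 56.9]
tcp_rot: [0.19, 3.132, -0.001]
ft_force: [-0.6, -0.7, -1.0]
opening: 55.2
```

View pics/h4.png

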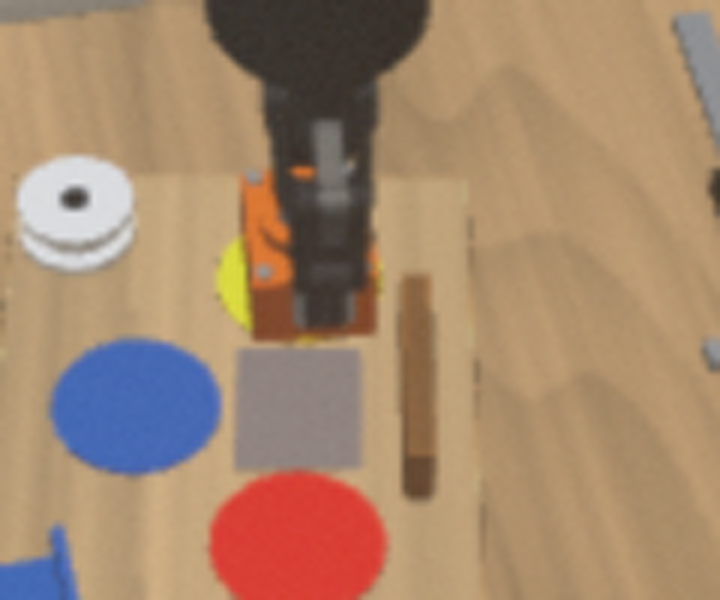

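```bash
python3 -m creep '[[0,0,0,0.006,0.0135,0,0],[0,0,0,0.0109,0.0273,0,0],[0,0,0,0.0109,0.0273,0,0],[0,0,0,0.0109,0.0273,0,0],[0,0,0,0.0109,0.0273,0,0]]'
python3 -m creep '[[0,0,0,0.0109,0.0273,0,0],[0,0,0,0.0109,0.0273,0,0],[0,0,0,0.0109,0.0273,0,0],[0,0,0,0.0109,0.0273,0,0],[0,0,0,0.0109,0.0273,0,0]]'
python3 -m creep '[[0,0,0,0.0109,0.0273,0,0],[0,0,0,0.0054,0.0135,0,0],[0,0,0,0,0,0,0],[0,0,0,0,0,0,0],[0,0,0,0,0,0,0]]'
```

```text
time: 29.55
tcp_pos: [528.5, 126.1, 53.1]
tcp_rot: [-0.191, -3.133, -0.0]
ft_force: [0.3, 0.0, -1.6]
opening: 54.6
time: 29.97
tcp_pos: [490.7, 268.0, 53.1]
tcp_rot: [-0.19, -3.134, 0.001]
ft_force: [-0.1, 0.2, -1.2]
opening: 54.9
time: 30.38
tcp_pos: [480.9, 308.4, 53.7]
tcp_rot: [-0.19, -3.135, 0.001]
ft_force: [-0.1, -0.0, 0.1]
opening: 54.5
```

```bash
python3 -m creep '[[0,0,0,-0.0027,0.001,0.02,0],[0,0,0,0,0,0.015,0],[0,0,0,0,0,0.008,0],[0,0,0,0,0,0,0],[0,0,0,0,0,0,0]]'
python3 -m creep '[[0,0,0,0,0,0.003,0],[0,0,0,0,0,0,0],[0,0,0,0,0,0,0]]'
python3 - <<'E'
from h import *
S=snap('side')
cv2.imwrite('pics/h5.png',cv2.resize(S['img'][50:150,150:270,::-1],None,fx=6,fy=6,interpolation=cv2.INTER_CUBIC))
print(arm.sense()['tcp_pos'])
E
```

```text
time: 30.8
tcp_pos: [484.2, 308.8, 11.4]
tcp_rot: [-0.192, -3.135, 0.001]
ft_force: [-0.4, 0.4, -0.3]
opening: 54.7
time: 31.05
tcp_pos: [484.8, 309.6, 9.2]
tcp_rot: [0.191, 3.135, 0.001]
ft_force: [-0.1, -0.4, -1.9]
opening: 54.4
[484.82433276 309.67984056   9.14986232]
```

View pics/h5.png

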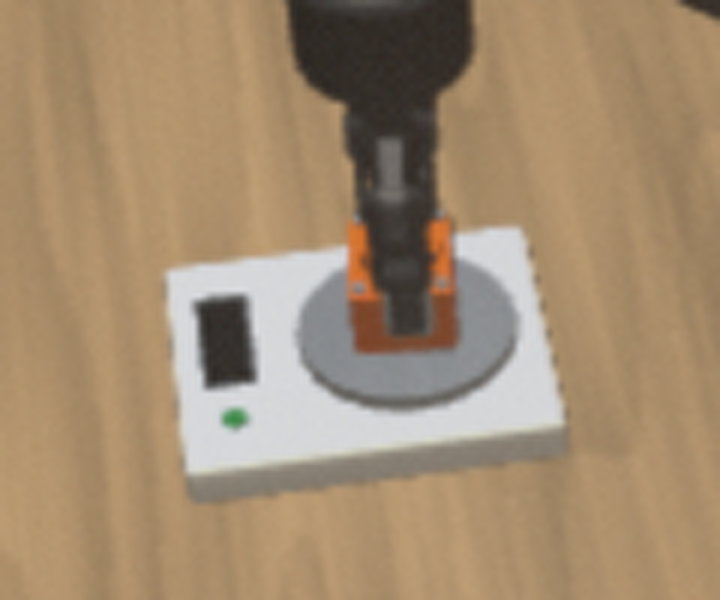

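Centred over the pan at about (218,106). Lower in small steps.

```bash
python3 -m creep '[[0,0,0,0,0,0.004,0],[0,0,0,0,0,0.002,0],[0,0,0,0,0,0,0],[0,0,0,0,0,0,0]]'
python3 -m creep '[[0,0,0,0,0,0.0015,0],[0,0,0,0,0,0,0],[0,0,0,0,0,0,0]]'
```

```text
time: 31.43
tcp_pos: [484.2, 309.5, 2.2]
tcp_rot: [-0.19, -3.135, 0.0]
ft_force: [0.2, 0.0, -0.3]
opening: 54.7
time: 31.68
tcp_pos: [484.5, 309.6, 1.1]
tcp_rot: [0.19, 3.136, 0.0]
ft_force: [-0.7, 0.3, -0.3]
opening: 54.8
```

```bash
python3 -m creep '[[0,0,0,0,0,0.001,0],[0,0,0,0,0,0,0],[0,0,0,0,0,0,0]]'
```

```text
time: 31.93
tcp_pos: [484.5, 309.6, 1.0]
tcp_rot: [0.19, 3.135, 0.0]
ft_force: [-4.2, -1.8, 7.8]
opening: 55.1
```

```bash
python3 -m creep '[[0,0,0,0,0,0,0.7],[0,0,0,0,0,0,0.85],[0,0,0,0,0,0,1],[0,0,0,0,0,0,1],[0,0,0,0,0,0,1]]'
python3 -m creep '[[0,0,0,0,0,-0.02,1],[0,0,0,0,0,-0.03,1],[0,0,0,0,0,-0.04,1],[0,0,0,0,0,-0.04,1],[0,0,-7,0,0,-0.02,1]]'
python3 -m creep '[[0,0,0,-0.003,-0.03,0,1],[0,0,0,-0.003,-0.04,0,1],[0,0,0,-0.003,-0.04,0,1],[0,0,0,-0.003,-0.04,0,1],[0,0,0,-0.003,-0.04,0,1]]'
python3 - <<'E'
from h import *
S=snap('side');T=snap('top')
cv2.imwrite('pics/p_s.png',cv2.resize(S['img'][75:145,165:260,::-1],None,fx=7,fy=7,interpolation=cv2.INTER_CUBIC))
cv2.imwrite('pics/p_t.png',cv2.resize(T['img'][180:265,105:180,::-1],None,fx=7,fy=7,interpolation=cv2.INTER_CUBIC))
E
```

```text
time: 32.35
tcp_pos: [484.4, 309.6, -0.1]
tcp_rot: [-0.19, -3.136, -0.0]
ft_force: [0.3, -0.3, 0.3]
opening: 85.8
time: 32.77
tcp_pos: [485.9, 310.1, 155.2]
tcp_rot: [0.002, 3.137, 0.003]
ft_force: [1.3, 0.1, 1.1]
opening: 85.4
time: 33.18
tcp_pos: [499.4, 118.0, 150.1]
tcp_rot: [-0.002, 3.141, 0.0]
ft_force: [1.4, 0.3, -0.6]
opening: 85.4
```

View pics/p_s.png

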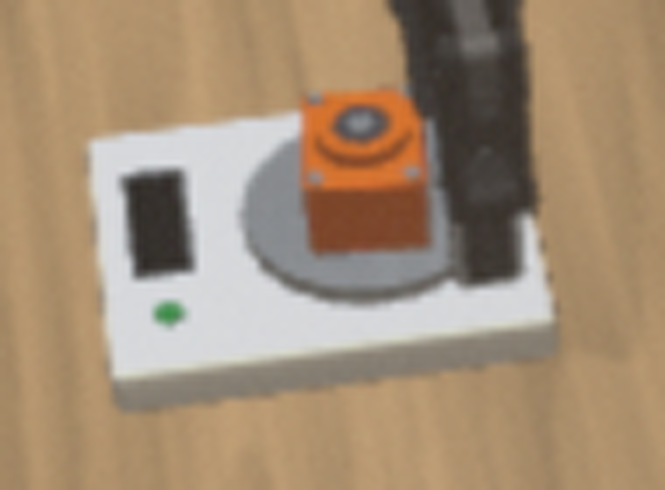

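View pics/p_t.png

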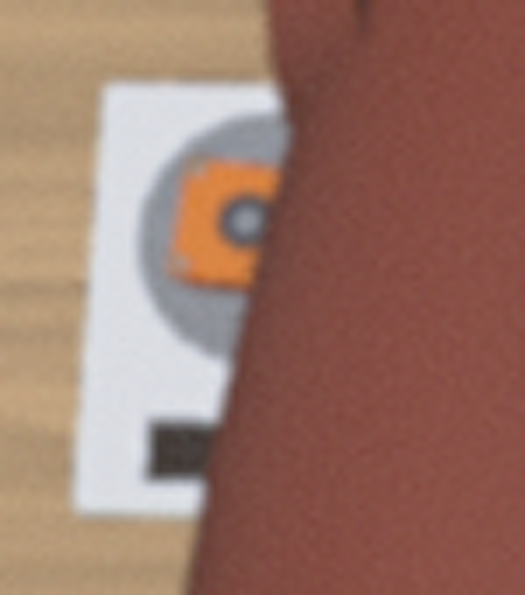

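```bash
python3 - <<'E'
from h import *
T=snap('top');S=snap('side')
print(pix(T,247.5/7-.5+105,222.5/7-.5+180,69),pix(S,362.5/7-.5+165,124.5/7-.5+75,69))
print([pix(S,(x+.5)/7-.5+165,(y+.5)/7-.5+75,64).round(1).tolist() for x,y in((316,98),(315,177),(412,172))])
print(arm.sense()['tcp_pos'],arm.sense()['tcp_rot'])
E
```

```text
[484.12898973 308.9500752   69.        ] [483.05818879 312.9320523   69.        ]
[[468.2, 337.7, 64.0], [462.0, 292.5, 64.0], [498.1, 287.7, 64.0]]
[499.74651279 118.5536823  150.03228204] [2.88135587e-03 3.14143327e+00 4.92584157e-04]
```

The housing lies flat on the pan within about 4 mm of its middle by both views, and it is released. Now I return the jars, yellow first.

```bash
python3 -m creep '[[0,0,0,0.0065,-0.034,0,1],[0,0,0,0.0065,-0.034,0,1],[0,0,0,0.0065,-0.034,0,1],[0,0,0,0.0065,-0.034,0,1],[0,0,0,0.0065,-0.034,0,1]]'
python3 -m creep '[[0,0,0,0.0065,-0.034,0,1],[0,0,0,0.0065,-0.034,0,1],[0,0,0,0.0065,-0.034,0,1],[0,0,0,0.0065,-0.034,0,1],[0,0,0,0.0065,-0.034,0,1]]'
python3 -m creep '[[0,0,0,0.0065,-0.034,0,1],[0,0,0,0.0065,-0.034,0,1],[0,0,0,0,0,0,1],[0,0,0,0,0,0,1],[0,0,0,0,0,0,1]]'
```

```text
time: 33.8
tcp_pos: [467.0, -50.4, 150.1]
tcp_rot: [-0.005, 3.141, 0.0]
ft_force: [0.8, 0.3, 0.5]
opening: 85.4
time: 34.22
tcp_pos: [435.1, -220.9, 150.1]
tcp_rot: [-0.005, 3.141, 0.0]
ft_force: [1.9, -0.5, 0.8]
opening: 85.7
time: 34.63
tcp_pos: [422.5, -287.3, 149.8]
tcp_rot: [0.003, -3.142, -0.001]
ft_force: [-0.2, 0.2, -0.0]
opening: 85.3
```

```bash
python3 -m creep '[[0,0,0,0.0038,-0.0027,0.02,1],[0,0,0,0,0,0.03,1],[0,0,0,0,0,0.03,1],[0,0,0,0,0,0.014,1],[0,0,0,0,0,0,1]]'
python3 -m creep '[[0,0,0,0,0,0.004,1],[0,0,0,0,0,0,1],[0,0,0,0,0,0,1],[0,0,0,0,0,0,1]]'
```

```text
time: 35.05
tcp_pos: [417.2, -287.5, 52.4]
tcp_rot: [0.005, -3.138, -0.007]
ft_force: [-0.1, 0.6, 0.2]
opening: 85.4
time: 35.38
tcp_pos: [418.9, -291.7, 53.4]
tcp_rot: [-0.002, 3.14, -0.002]
ft_force: [-1.3, -0.6, 0.7]
opening: 85.6
```

```bash
python3 -m creep '[[0,0,0,0,0.001,0.001,1],[0,0,0,0,0,0,0.7],[0,0,0,0,0,0,0.4],[0,0,0,0,0,0,0],[0,0,0,0,0,0,0]]'
python3 -m creep '[[0,0,0,0,0,0,0],[0,0,0,0,0,0,0],[0,0,0,0,0,-0.01,0],[0,0,0,0,0,-0.02,0],[0,0,0,0,0,-0.03,0]]'
```

```text
time: 35.8
tcp_pos: [418.5, -290.4, 51.7]
tcp_rot: [-0.001, 3.141, -0.0]
ft_force: [-0.8, 2.1, 5.7]
opening: 53.9
time: 36.22
tcp_pos: [416.8, -288.7, 109.6]
tcp_rot: [0.001, -3.139, -0.006]
ft_force: [0.9, -1.0, -1.3]
opening: 53.7
```

```bash
python3 -m creep '[[0,0,0,0,0,-0.03,0],[0,0,0,0,0,-0.02,0],[0,0,0,-0.006,0.0135,0,0],[0,0,0,-0.0122,0.027,0,0],[0,0,0,-0.0122,0.027,0,0]]'
python3 -m creep '[[0,0,0,-0.0122,0.027,0,0],[0,0,0,-0.0122,0.027,0,0],[0,0,0,-0.0122,0.027,0,0],[0,0,0,-0.0122,0.027,0,0],[0,0,0,-0.0122,0.027,0,0]]'
python3 -m creep '[[0,0,0,-0.0122,0.027,0,0],[0,0,0,-0.0122,0.027,0,0],[0,0,0,-0.0122,0.027,0,0],[0,0,0,-0.0122,0.027,0,0],[0,0,0,-0.0122,0.027,0,0]]'
python3 -m creep '[[0,0,0,-0.006,0.0135,0,0],[0,0,0,0,0,0,0],[0,0,0,0,0,0,0],[0,0,0,0,0,0,0]]'
```

```text
time: 36.63
tcp_pos: [448.7, -222.7, 161.9]
tcp_rot: [0.002, 3.141, -0.001]
ft_force: [0.7, 0.3, -2.0]
opening: 53.9
time: 37.05
tcp_pos: [509.7, -86.2, 161.6]
tcp_rot: [-0.001, 3.141, -0.0]
ft_force: [-0.1, -0.3, -1.5]
opening: 53.8
time: 37.47
tcp_pos: [570.6, 48.9, 161.5]
tcp_rot: [-0.001, 3.141, 0.0]
ft_force: [0.2, -1.1, -1.4]
opening: 54.2
time: 37.8
tcp_pos: [575.9, 60.4, 161.2]
tcp_rot: [0.001, -3.141, 0.0]
ft_force: [-0.3, -0.0, -1.1]
opening: 53.5
```

Target z is 57.7, so 103.5 mm down, with corrections of dx +1.5 and dy +0.5.

```bash
python3 -m creep '[[0,0,0,-0.0015,0.0005,0.03,0],[0,0,0,0,0,0.03,0],[0,0,0,0,0,0.02,0],[0,0,0,0,0,0.01,0],[0,0,0,0,0,0,0]]'
python3 -m creep '[[0,0,0,0,0,0.005,0],[0,0,0,0,0,0,0],[0,0,0,0,0,0,0],[0,0,0,0,0,0,0]]'
```

```text
time: 38.22
tcp_pos: [575.8, 60.7, 68.7]
tcp_rot: [-0.001, -3.138, -0.001]
ft_force: [0.5, 0.8, -1.3]
opening: 54.0
time: 38.55
tcp_pos: [578.6, 61.3, 67.4]
tcp_rot: [-0.001, 3.14, -0.0]
ft_force: [-0.3, -0.4, -1.7]
opening: 53.9
```

```bash
python3 -m creep '[[0,0,0,0,0,0.005,0],[0,0,0,0,0,0.003,0],[0,0,0,0,0,0,0],[0,0,0,0,0,0,0],[0,0,0,0,0,0,0]]'
python3 -m creep '[[0,0,0,0,0,0.001,0],[0,0,0,0,0,0,0],[0,0,0,0,0,0,0]]'
```

```text
time: 38.97
tcp_pos: [577.6, 61.5, 57.9]
tcp_rot: [0.002, -3.141, -0.0]
ft_force: [-0.6, -0.6, -1.0]
opening: 53.7
time: 39.22
tcp_pos: [578.2, 61.5, 57.8]
tcp_rot: [-0.001, 3.14, 0.0]
ft_force: [-0.5, 0.6, 6.3]
opening: 54.3
```

```bash
python3 -m creep '[[0,0,0,0,0,0,0.75],[0,0,0,0,0,0,1],[0,0,0,0,0,0,1],[0,0,0,0,0,-0.02,1],[0,0,0,0,0,-0.035,1]]'
python3 -m creep '[[0,0,0,0,0,-0.04,1],[0,0,0,0.0035,-0.016,0,1],[0,0,0,0.007,-0.0325,0,1],[0,0,0,0.007,-0.0325,0,1],[0,0,0,0.007,-0.0325,0,1]]'
python3 -m creep '[[0,0,0,0.007,-0.0325,0,1],[0,0,0,0.007,-0.0325,0,1],[0,0,0,0.007,-0.0325,0,1],[0,0,0,0.007,-0.0325,0,1],[0,0,0,0.007,-0.0325,0,1]]'
python3 -m creep '[[0,0,0,0.007,-0.0325,0,1],[0,0,0,0.007,-0.0325,0,1],[0,0,0,0.0035,-0.016,0,1],[0,0,0,0,0,0,1],[0,0,0,0,0,0,1]]'
python3 - <<'E'
from h import *
S=snap('side');cv2.imwrite('pics/r1.png',cv2.resize(S['img'][110:370,150:400,::-1],None,fx=3,fy=2.3,interpolation=cv2.INTER_CUBIC));print(arm.sense()['tcp_pos'])
E
```

```text
time: 39.63
tcp_pos: [574.7, 61.7, 108.2]
tcp_rot: [0.001, -3.134, -0.001]
ft_force: [0.2, -1.3, -0.6]
opening: 85.3
time: 40.05
tcp_pos: [553.0, -53.0, 152.0]
tcp_rot: [-0.003, 3.141, -0.0]
ft_force: [1.3, -0.1, 0.9]
opening: 85.5
time: 40.47
tcp_pos: [517.8, -216.1, 151.8]
tcp_rot: [0.001, -3.142, -0.0]
ft_force: [0.7, 0.8, 0.4]
opening: 85.3
time: 40.88
tcp_pos: [500.5, -296.1, 151.5]
tcp_rot: [-0.001, -3.141, -0.001]
ft_force: [0.2, 0.0, 0.1]
opening: 85.7
[ 500.89202156 -295.27993397  151.68375019]
```

View pics/r1.png

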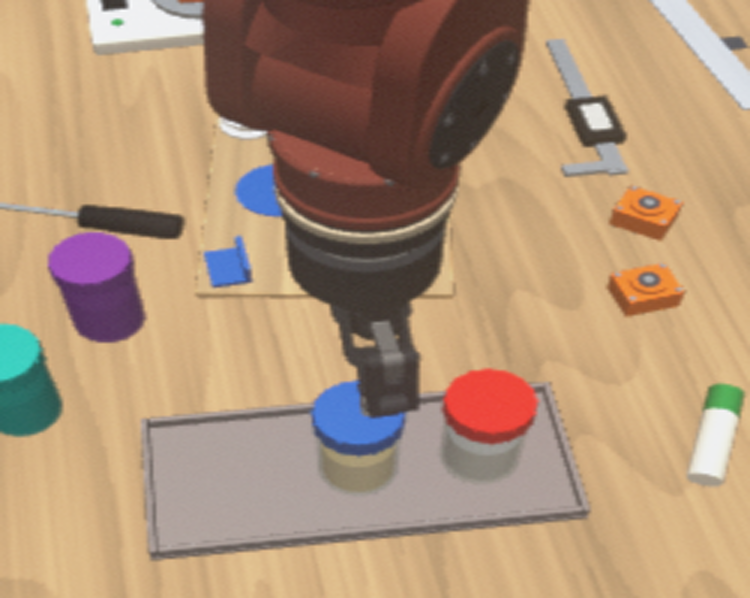

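Above the blue jar at about (270,290), aligned. Going down from 151.6 to 51.5.

```bash
python3 -m creep '[[0,0,0,0,0,0.02,1],[0,0,0,0,0,0.03,1],[0,0,0,0,0,0.03,1],[0,0,0,0,0,0.016,1],[0,0,0,0,0,0,1]]'
python3 -m creep '[[0,0,0,0,0,0.004,1],[0,0,0,0,0,0,1],[0,0,0,0,0,0,1],[0,0,0,0,0,0,1]]'
python3 -m creep '[[0,0,0,0,0,0,1],[0,0,0,0,0,0,0.7],[0,0,0,0,0,0,0.4],[0,0,0,0,0,0,0],[0,0,0,0,0,0,0]]'
```

```text
time: 41.35
tcp_pos: [499.3, -292.2, 51.6]
tcp_rot: [0.004, -3.137, -0.007]
ft_force: [-0.5, 0.7, -0.6]
opening: 85.4
time: 41.68
tcp_pos: [501.9, -296.2, 53.6]
tcp_rot: [-0.002, 3.14, -0.002]
ft_force: [-0.4, -0.3, 0.4]
opening: 85.2
time: 42.1
tcp_pos: [501.5, -295.8, 52.9]
tcp_rot: [-0.001, 3.141, -0.001]
ft_force: [0.1, 1.6, 7.4]
opening: 53.5
```

```bash
python3 -m creep '[[0,0,0,0,0,0,0],[0,0,0,0,0,0,0],[0,0,0,0,0,-0.01,0],[0,0,0,0,0,-0.02,0],[0,0,0,0,0,-0.03,0]]'
python3 -m creep '[[0,0,0,0,0,-0.03,0],[0,0,0,0,0,-0.02,0],[0,0,0,0,0.015,0,0],[0,0,0,0,0.03,0,0],[0,0,0,0,0.03,0,0]]'
python3 -m creep '[[0,0,0,0,0.03,0,0],[0,0,0,0,0.03,0,0],[0,0,0,0,0.03,0,0],[0,0,0,0,0.03,0,0],[0,0,0,0,0.03,0,0]]'
python3 -m creep '[[0,0,0,0,0.03,0,0],[0,0,0,0,0.03,0,0],[0,0,0,0,0.021,0,0],[0,0,0,0,0,0,0],[0,0,0,0,0,0,0]]'
python3 -m creep '[[0,0,0,0,0,0,0],[0,0,0,0,0,0,0]]'
```

```text
time: 42.52
tcp_pos: [499.4, -294.2, 110.2]
tcp_rot: [0.001, -3.138, -0.006]
ft_force: [0.5, 0.2, -2.7]
opening: 54.1
time: 42.93
tcp_pos: [500.5, -219.8, 161.6]
tcp_rot: [-0.001, -3.141, -0.001]
ft_force: [0.6, 1.0, -1.7]
opening: 53.6
time: 43.35
tcp_pos: [499.9, -68.6, 161.3]
tcp_rot: [0.001, -3.141, -0.001]
ft_force: [0.8, 1.0, -1.1]
opening: 53.6
time: 43.77
tcp_pos: [500.1, 11.8, 161.4]
tcp_rot: [0.005, -3.141, -0.0]
ft_force: [0.2, 0.1, -1.7]
opening: 54.0
time: 43.93
tcp_pos: [500.6, 9.8, 161.7]
tcp_rot: [0.0, -3.141, 0.0]
ft_force: [1.0, -0.2, -1.1]
opening: 53.8
```

```bash
python3 -m creep '[[0,0,0,-0.0005,0,0.03,0],[0,0,0,0,0,0.03,0],[0,0,0,0,0,0.02,0],[0,0,0,0,0,0.01,0],[0,0,0,0,0,0.005,0]]'
python3 -m creep '[[0,0,0,0,0,0,0],[0,0,0,0,0,0,0],[0,0,0,0,0,0,0],[0,0,0,0,0,0,0]]'
python3 -m creep '[[0,0,0,0,0,0.005,0],[0,0,0,0,0,0,0],[0,0,0,0,0,0,0],[0,0,0,0,0,0,0]]'
```

```text
time: 44.35
tcp_pos: [500.2, 9.9, 65.3]
tcp_rot: [-0.001, -3.139, -0.001]
ft_force: [0.2, 0.2, -1.5]
opening: 54.1
time: 44.68
tcp_pos: [502.3, 10.1, 68.4]
tcp_rot: [-0.001, 3.139, -0.001]
ft_force: [0.0, -0.0, -1.8]
opening: 53.7
time: 45.02
tcp_pos: [501.2, 10.4, 62.0]
tcp_rot: [0.001, -3.142, -0.0]
ft_force: [-1.1, 0.5, -1.5]
opening: 53.7
```

```bash
python3 -m creep '[[0,0,0,0,0,0.0025,0],[0,0,0,0,0,0,0],[0,0,0,0,0,0,0]]'
python3 -m creep '[[0,0,0,0,0,0.0013,0],[0,0,0,0,0,0,0],[0,0,0,0,0,0,0]]'
```

```text
time: 45.27
tcp_pos: [501.1, 10.4, 59.3]
tcp_rot: [0.001, -3.141, -0.0]
ft_force: [0.1, 0.0, -1.4]
opening: 53.5
time: 45.52
tcp_pos: [501.7, 10.4, 58.8]
tcp_rot: [-0.001, 3.141, 0.0]
ft_force: [-0.6, 0.6, 4.1]
opening: 53.9
```

```bash
python3 -m creep '[[0,0,0,0,0,0,0.75],[0,0,0,0,0,0,1],[0,0,0,0,0,0,1],[0,0,0,0,0,-0.02,1],[0,0,0,0,0,-0.035,1]]'
python3 -m creep '[[0,0,0,0,0,-0.04,1],[0,0,0,-0.004,-0.0156,0,1],[0,0,0,-0.008,-0.0312,0,1],[0,0,0,-0.008,-0.0312,0,1],[0,0,0,-0.008,-0.0312,0,1]]'
python3 -m creep '[[0,0,0,-0.008,-0.0312,0,1],[0,0,0,-0.008,-0.0312,0,1],[0,0,0,-0.008,-0.0312,0,1],[0,0,0,-0.008,-0.0312,0,1],[0,0,0,-0.008,-0.0312,0,1]]'
python3 -m creep '[[0,0,0,-0.008,-0.0312,0,1],[0,0,0,-0.004,-0.0156,0,1],[0,0,0,0,0,0,1],[0,0,0,0,0,0,1],[0,0,0,0,0,0,1]]'
```

```text
time: 45.93
tcp_pos: [498.5, 11.0, 109.9]
tcp_rot: [0.001, -3.135, -0.003]
ft_force: [1.9, 0.5, 0.2]
opening: 85.5
time: 46.35
tcp_pos: [529.7, -100.0, 153.4]
tcp_rot: [-0.003, 3.141, -0.0]
ft_force: [0.4, 0.4, -0.3]
opening: 85.2
time: 46.77
tcp_pos: [569.5, -256.4, 152.8]
tcp_rot: [0.001, -3.141, -0.0]
ft_force: [0.6, 0.6, 0.7]
opening: 85.2
time: 47.18
tcp_pos: [581.4, -300.8, 152.9]
tcp_rot: [0.002, -3.141, -0.001]
ft_force: [-0.0, -0.4, -1.1]
opening: 85.5
```

```bash
python3 -m creep '[[0,0,0,0,-0.0005,0.02,1],[0,0,0,0,0,0.03,1],[0,0,0,0,0,0.03,1],[0,0,0,0,0,0.016,1],[0,0,0,0,0,0,1]]'
python3 -m creep '[[0,0,0,0,0,0.005,1],[0,0,0,0,0,0,1],[0,0,0,0,0,0,1],[0,0,0,0,0,0,1]]'
python3 -m creep '[[0,0,0,0,0,0,1],[0,0,0,0,0,0,0.7],[0,0,0,0,0,0,0.4],[0,0,0,0,0,0,0],[0,0,0,0,0,0,0]]'
```

```text
time: 47.6
tcp_pos: [579.2, -298.8, 52.7]
tcp_rot: [0.004, -3.136, -0.007]
ft_force: [-0.0, 0.4, -0.0]
opening: 85.7
time: 47.93
tcp_pos: [582.4, -302.5, 54.0]
tcp_rot: [-0.002, 3.14, -0.002]
ft_force: [-0.4, -0.1, -0.1]
opening: 85.5
time: 48.35
tcp_pos: [582.0, -302.2, 53.1]
tcp_rot: [-0.001, 3.141, -0.001]
ft_force: [-0.3, 1.5, 5.9]
opening: 53.8
```

```bash
python3 -m creep '[[0,0,0,0,0,0,0],[0,0,0,0,0,0,0],[0,0,0,0,0,-0.01,0],[0,0,0,0,0,-0.02,0],[0,0,0,0,0,-0.03,0]]'
python3 -m creep '[[0,0,0,0,0,-0.03,0],[0,0,0,0,0,-0.02,0],[0,0,0,0.002,0.014,0,0],[0,0,0,0.004,0.029,0,0],[0,0,0,0.004,0.029,0,0]]'
python3 -m creep '[[0,0,0,0.004,0.029,0,0],[0,0,0,0.004,0.029,0,0],[0,0,0,0.004,0.029,0,0],[0,0,0,0.004,0.029,0,0],[0,0,0,0.004,0.029,0,0]]'
python3 -m creep '[[0,0,0,0.002,0.0165,0,0],[0,0,0,0,0,0,0],[0,0,0,0,0,0,0],[0,0,0,0,0,0,0]]'
```

```text
time: 48.77
tcp_pos: [579.8, -300.8, 110.0]
tcp_rot: [0.001, -3.137, -0.005]
ft_force: [-0.3, -0.1, -2.5]
opening: 54.0
time: 49.18
tcp_pos: [571.2, -230.1, 162.7]
tcp_rot: [0.001, 3.141, -0.0]
ft_force: [0.9, 0.4, -1.7]
opening: 53.7
time: 49.6
tcp_pos: [550.8, -83.8, 162.6]
tcp_rot: [0.001, -3.142, -0.0]
ft_force: [0.6, 1.0, 0.1]
opening: 53.8
time: 49.93
tcp_pos: [549.4, -69.2, 162.4]
tcp_rot: [-0.001, 3.141, -0.001]
ft_force: [-0.2, -0.2, -1.2]
opening: 53.8
```

```bash
python3 -m creep '[[0,0,0,0,0.0003,0.03,0],[0,0,0,0,0,0.03,0],[0,0,0,0,0,0.02,0],[0,0,0,0,0,0.01,0],[0,0,0,0,0,0.005,0]]'
python3 -m creep '[[0,0,0,0,0,0,0],[0,0,0,0,0,0,0],[0,0,0,0,0,0,0],[0,0,0,0,0,0,0]]'
python3 -m creep '[[0,0,0,0,0,0.005,0],[0,0,0,0,0,0,0],[0,0,0,0,0,0,0],[0,0,0,0,0,0,0]]'
```

```text
time: 50.35
tcp_pos: [548.3, -68.9, 65.5]
tcp_rot: [-0.001, -3.139, -0.001]
ft_force: [0.8, 0.8, -0.1]
opening: 53.6
time: 50.68
tcp_pos: [550.3, -68.7, 68.7]
tcp_rot: [-0.001, 3.139, -0.001]
ft_force: [-1.0, 0.6, -1.4]
opening: 53.7
time: 51.02
tcp_pos: [549.3, -68.2, 62.2]
tcp_rot: [0.002, -3.142, -0.0]
ft_force: [-0.4, -0.9, -1.8]
opening: 54.0
```

```bash
python3 -m creep '[[0,0,0,0,0,0.0025,0],[0,0,0,0,0,0,0],[0,0,0,0,0,0,0]]'
python3 -m creep '[[0,0,0,0,0,0.0013,0],[0,0,0,0,0,0,0],[0,0,0,0,0,0,0]]'
```

```text
time: 51.27
tcp_pos: [549.2, -68.2, 59.5]
tcp_rot: [0.001, -3.141, -0.0]
ft_force: [-0.1, -0.1, -0.9]
opening: 53.6
time: 51.52
tcp_pos: [549.8, -68.3, 59.0]
tcp_rot: [-0.002, 3.141, -0.0]
ft_force: [-0.4, 0.0, 4.3]
opening: 53.8
```

```bash
python3 -m creep '[[0,0,0,0,0,0,0.75],[0,0,0,0,0,0,1],[0,0,0,0,0,0,1],[0,0,0,0,0,-0.02,1],[0,0,0,0,0,-0.035,1]]'
python3 -m creep '[[0,0,0,0,0,-0.04,1],[0,0,0,0,-0.02,-0.01,1],[0,0,0,0,-0.035,0,1],[0,0,0,0,-0.035,0,1],[0,0,0,0,-0.035,0,1]]'
python3 -m creep '[[0,0,0,0,-0.035,0,1],[0,0,0,0,-0.035,0,1],[0,0,0,0,-0.035,0,1],[0,0,0,0,-0.035,0,1],[0,0,0,0,-0.02,0,1]]'
python3 -m creep '[[0,0,0,0,-0.03,0,1],[0,0,0,0,-0.03,0,1],[0,0,0,0,0,0,1],[0,0,0,0,0,0,1],[0,0,0,0,0,0,1]]'
python3 - <<'E'
from h import *
T=snap('top','te.png');S=snap('side','se.png')
cv2.imwrite('pics/te_b.png',cv2.resize(T['img'][145:245,200:315,::-1],None,fx=6,fy=6,interpolation=cv2.INTER_CUBIC))
cv2.imwrite('pics/se_b.png',cv2.resize(S['img'][70:270,170:370,::-1],None,fx=3,fy=3,interpolation=cv2.INTER_CUBIC))
cv2.imwrite('pics/te_s.png',cv2.resize(T['img'][180:265,105:180,::-1],None,fx=7,fy=7,interpolation=cv2.INTER_CUBIC))
E
```

```text
time: 51.93
tcp_pos: [546.5, -67.3, 109.8]
tcp_rot: [0.001, -3.135, -0.004]
ft_force: [0.4, 0.2, 0.4]
opening: 85.4
time: 52.35
tcp_pos: [549.6, -194.6, 163.8]
tcp_rot: [-0.003, 3.141, -0.001]
ft_force: [1.0, 0.8, -0.2]
opening: 85.4
time: 52.77
tcp_pos: [548.8, -356.8, 162.6]
tcp_rot: [-0.002, -3.141, 0.001]
ft_force: [-0.4, -0.5, 0.0]
opening: 85.4
time: 53.18
tcp_pos: [549.5, -412.9, 163.0]
tcp_rot: [0.001, -3.141, -0.001]
ft_force: [-0.8, 0.5, 0.4]
opening: 85.4
```

View pics/te_b.png

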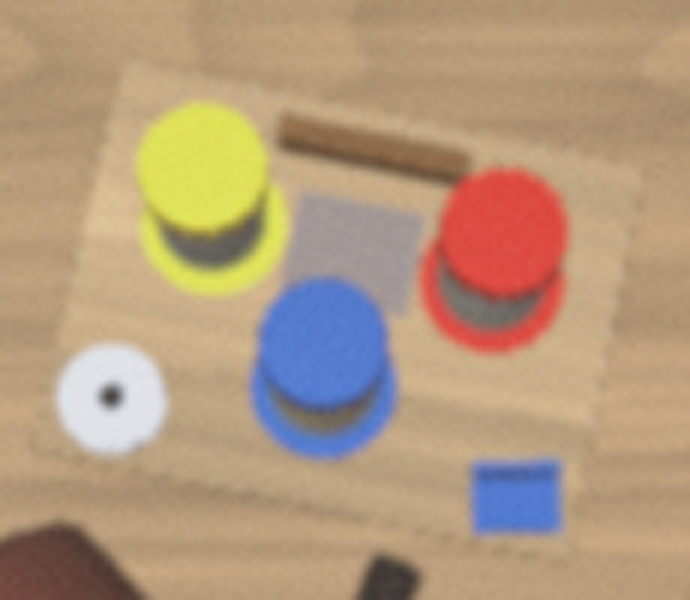

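View pics/se_b.png

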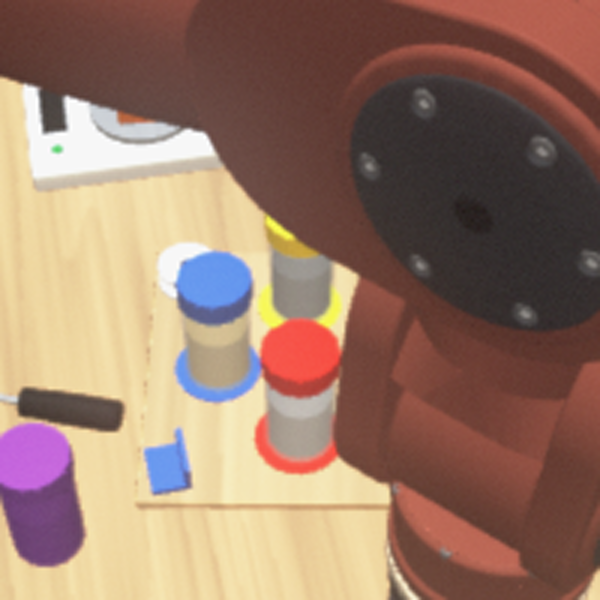

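View pics/te_s.png

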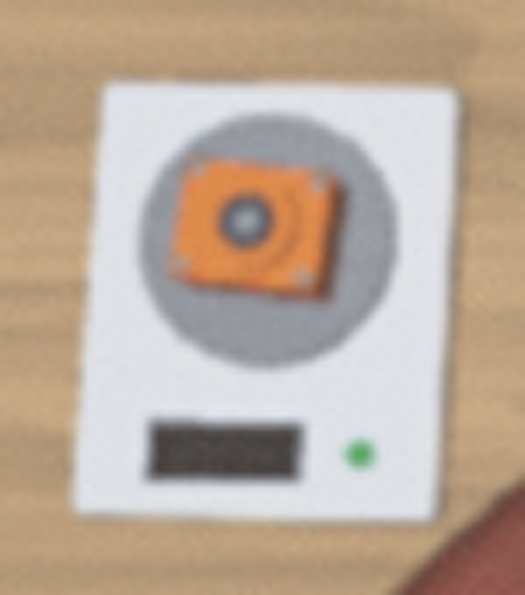

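```bash
python3 - <<'E'
from h import *
T=snap('top')
for n,(x,y),d in(('yel',(203,166),(576.9,61.8)),('blu',(323,342),(500.4,11)),('red',(503,232),(548.9,-67.2))):
    p=pix(T,(x+.5)/6-.5+200,(y+.5)/6-.5+145,116)[:2];print(n,p.round(1),(p-d).round(1))
print(arm.sense()['ft_force'],arm.sense()['qvel'].round(3))
E
```

```text
yel [578.1  62.3] [1.2 0.5]
blu [501.3  10.7] [ 0.9 -0.3]
red [549.1 -66.2] [0.2 1. ]
[-0.15255401  0.70260855  0.79711747] [ 0.001 -0.002  0.    -0.001 -0.001 -0.002]
```

Each jar is within about 1.5 mm of its disc centre, upright and released. The housing is on the pan and the arm is clear.

```bash
python3 - <<'E'
from cell import arm
print(arm.sign_off())
E
```

```text
the job is handed in; nothing more can be done
None
```

I parked all three jars in the tray, moved the housing to the middle of the scale's pan, put each jar back on its own disc and handed the job in at about 53 s. The hand-in reports no verdict.

**Last checks:**
- **Jars:** the top view puts them 1.3 mm (yellow), 0.9 mm (blue) and 1.0 mm (red) from their disc centres. All three stand upright and released.
- **Housing:** it lies flat on the pan. The top view puts it about 1 mm from the middle and the side view about 4 mm, so the two disagree slightly; the limit is 15 mm.
- **Arm:** it was at rest and touching nothing, with wrist force under 1 N.

**What went wrong or disagreed:**
- My first close on the red jar caught nothing. The fingertips are about 34 mm higher than the reported TCP height, judged from the pictures and from the shut fingers meeting no table at a reported -2.7 mm. After that I set heights from the pictures and the contact force.
- My first automatic fit of the lid positions gave inconsistent results between the two views, so I dropped it. I used pixel readings from the pictures with the calibration instead.

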